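# Clamp a well plate in a quick-release bench vise

## Task

Clamp the loose well plate in the bench vise. First, with the moving jaw still back, push the plate under the lip of the fixed jaw until it is fully home and square; then hold the quick-release lever down while you slide the moving jaw up close to the plate, and let the lever spring fully up. Last, turn the three-armed handle until the plate is held firmly, without crushing it, and do not disturb the check weight and the marker beside the vise.

Things in the scene. Friction and masses are not known exactly. Their poses are not given: they have to be found in the camera images.
- vise: grey bench vise fixed to the desk. Base 310 x 120 x 10 mm; its top is the bed. Origin at desk height, middle of the width; x = closing direction (from handle to fixed jaw), z up; base spans x -160 to 150 mm. It carries all parts below. The fixed jaw is an upright steel block, face at x = 120 mm, 116 mm wide, 42 mm high (all heights are above the desk).
- fixed_jaw_face (a point): point on the fixed jaw's face, mid-width, 17 mm high, under its lip; x = closing direction. The lip overhangs the bed by 12 mm in front of this face; its underside is 27 mm, its top 36 mm high.
- well_plate: white 96-well plate, 85 x 128 x 14 mm, 60 to 110 g, loose on the bed between the jaws. Origin at the centre of its underside, x along its 85 mm side, towards the fixed jaw. Home, its far long side touches the fixed jaw's face: origin 43 mm from that face, top 3 mm below the lip. Slides with under 2 N; push its near long side at mid-width. Over 120 N of clamping crushes it.
- jaw: moving jaw: steel block 104 mm wide, 25 mm thick, 15 to 42 mm high, with a rubber face and a 34 mm wide boss up to 76 mm high. Origin at desk height on the middle line below its face; x = closing direction. At the start at least 35 mm lie between its face and the plate. In the vise's frame its face is at x = -0.060 + carriage + 0.003 x handle (m).
- carriage (a joint): travel of the carriage, which bears moving jaw, screw, lever and handle, along the bed: m, 0 = fully open, grows as it closes, stop at 0.105. While the lever is up a half nut locks it on a toothed rack (6 mm pitch, 0.5 mm play either way); do not force it then. With the lever down it slides with under 2 N.
- lever (a joint): quick-release lever, rad: 0 = up (locked), 0.24 = down on its stop; the half nut is clear above 0.14. A spring lifts it. If the half nut lands on a tooth, or the carriage is still pushed as the lever rises, the lever stays at about 0.06 to 0.15, not locked: stop pushing, else shift the carriage 1 to 3 mm, or tighten (the screw's push shifts it back), and it drops in.
- lever_pad (a point): point to press on top of the lever, a black ribbed paddle 36 x 34 mm that slopes up towards the fixed jaw, hinged at its rear 26 mm behind this point. 83 mm high when up; goes down 6 mm with 3 to 6 N. 11 mm ahead of it is the rear face of the carriage's upright steel push plate (34 mm wide, top 100 mm high): a fingertip holding the paddle down pushes the carriage along against it.
- handle (a joint): angle of the three-armed handle, rad, 0 = screw fully back, 5.3 = end of thread; grows as it tightens and moves the jaw on by 3 mm per rad. Tighten by pushing down the arms on the vise's -y side (clockwise seen from the handle end); it stays where left. At an arm's end: 3 N turns it freely, 0.75 N more per 10 N of clamping; 6 to 8 N is properly firm, over 12 N crushes.
- handle_centre (a point): handle centre on the level screw axis, 60 mm high; x = closing direction. Three 8 mm thick arms 120 degrees apart in the upright plane through this point square to x, each with a 12 mm ball 40 mm from the axis. At handle = 0 one arm points up; it turns towards the vise's -y side as it tightens. The nearest carriage part (up to 79 mm high) is 24 mm ahead of the plane, its low sole (23 mm) 16 mm.
- check_weight: brass check weight, 30 mm across, 48 mm high, standing on the desk beside the vise (far side from the robot); leave it where it is
- marker: black and white marker pen, 135 x 17 mm, lying beside the vise on the robot's side; leave it where it is
Not all that is in view belongs to the job. Of the things that look like the well_plate, the larger one is meant.

How it is judged:
By the outcome, as a careful person would: the job done as asked, in the order asked, and still so for the second after the job is handed in, with the robot touching nothing.
It also fails if it takes over 58 s, if anything falls off the work surface, if the arm or the gripper's body presses on something with over 40 N, if the wrist force passes 120 N, or if a joint passes its speed limit or range.

## Robot

A 6-joint arm with a two-finger parallel gripper is mounted at the origin on a cart in front of the work surface, level with it; the furniture and walls round the work are solid. World frame = base frame: x ahead of the robot, y to its left, z up, the work surface at z = 0. Lengths are in mm, angles in rad, forces in N, time in s.
With the tool pointing down it reaches from about 250 to 800 mm from the base axis. Payload 3.9 kg.
Tool frame: the origin (TCP) lies at the very end of the fingers, on their centre line; the grasp point (between the pads) lies 19 mm behind it; y points along the fingers, z is the direction in which the jaws open and shut, and the axes are right-handed (so a half turn about y gives the same grasp; the last joint's range is limited). The gripper opens to 85 mm and grips with 20 to 120 N. Pads are 22 mm wide; open, the fingers measure 114 mm over their backs; the gripper's body (76 mm by 85 mm) begins 54 mm behind the grasp point. The pads swing forward as they close: fully open they stand 13 mm farther back than shut.
Start: joints at [1.193, 0.26, -0.138, 1.173, 0, 1.571], TCP at [193.655, 487.968, 231.304] pointing down, gripper open.
Joint ranges: [-2.78, 2.78], [-0.83, 1.72], [-1.28, 1.37], [-1.9, 2.12], [-1.57, 1.48], [-3.14, 3.14]. Speed limits (rad/s): [2.57, 2.57, 3.14, 3.14, 3.14, 3.14].

## Interface

Orientations are given as a 3x3 rotation matrix whose columns are the frame's x, y, z axes.
In Python, from station import manip gives the robot as it stands.
- The arm moves only by the tool drive_tool, never from a script. Its argument "deltas" is text: rows parted by semicolons, each of 7 numbers parted by spaces: the shift along the tool's x, y, z in cm, then the turn, a rotation vector about the tool's x, y, z in degrees, then the opening, from -1 (shut) to 1 (fully open). In form: dx dy dz rx ry rz grip; .... A call has 1 to 12 rows; each row is the pose to reach, as a shift and turn from the pose measured when the call began, along the tool's axes at that moment; what a row does not reach only later rows make up. A row lasts 1/8 s, in which the tool goes at most 62.5 mm and 10.7 degrees, less where a joint would pass 70% of its speed; a pose out of reach is approached as far as the arm can. A call with a gripper value outside its range is refused whole. The fingers move at their own pace and stop on an object; "squeeze" is the grip in N (left out, the last holds). Time passes only in rows, so rows that repeat a pose let the fingers close. It gives the time, the measured TCP pose, the force and the opening at its end, in the units of the state.
- manip.observe(): the state, without advancing time (a new reading comes with each control period).
- manip.grab_frame(name): name is "scene" or "top" or "wrist"; returns (picture, depth): 400x640x3 uint8, red, green, blue; 400x640 float32, mm along the optical axis (not along the pixel's ray), 0 where there is no reading.
- manip.calibration(name): a dict with "fx", "fy", "cx", "cy" (pixels), "dist" ([k1, k2, p1, p2, k3] as OpenCV has them; the pictures are not rectified), "R" (3x3) and "t" (3): a world point X has camera coordinates R X + t; the wrist camera has in their place "hand_eye" (4x4, takes a point from camera to tool coordinates, whose origin is the TCP and whose axes are the tool frame's). Camera axes: x right, y down, z forward; pixel columns grow to the right and rows downward; lengths in mm; the calibration is good to about 2 mm. A picture is of the moment at which its call begins: read the wrist's pose just before it. calibration takes no time and is no camera call.
- manip.hand_in(): hands the job in, once; it reports no verdict.
Trained networks look in the newest picture that a camera, given by its name, has taken for a name from the list of things; names that differ only in an ending like _2 or _b are one class to them, and where a whole thing is asked for, a point or a joint stands for the part that bears it (a point fixed in the world has none). Each returns a list of dicts, best first, with "conf" (0 to 1); they miss things now and then, are a little off and sometimes report something else, mostly with a low value. They report only what shows in the picture. A call takes as long as a camera call. They do not tell look-alikes from the thing itself.
- manip.trace(camera, thing): "mask" (400x640 bool, what is visible of it) and "extent" ([centre column, centre row, width, height] in pixels, round what is visible of it).
- manip.landmark_of(camera, thing): "uv" ([column, row] in pixels: a listed point, or the origin of a listed thing).
The state is a dict: "clock": time; "joint_pos": joint angles; "joint_vel": joint speeds; "joint_torque": joint torques, N m; "ee_pos": TCP position; "ee_rot": TCP orientation; "ft_force": force on the tool from outside, world axes, zero at the start; "ft_torque": the same for the moment, N m; "gripper_width": finger opening in mm.
Only numpy, scipy, OpenCV 4.12 (cv2) and the standard library are available. Lean on these libraries where they do the work, as an engineer would, in place of code of your own. Each camera call takes 0.05 s, during which the arm holds its last target.

## Working session

There is one attempt and no reset: what is moved stays moved. The work goes in short steps, Python scripts to look and compute and a tool call to move; the robot and the scene stay as the last step left them, time stands still between calls to the robot, and variables do not carry over. Pictures are saved under pics/ and viewed, and the job is handed in when it is done.

Besides the shell and the picture viewer there is one more tool, called after "Call:" as name(argument=value, ...), one argument or row to a line, values as JSON. drive_tool: Moves the arm, as the interface text tells. Its arguments: {"type":"object","properties":{"deltas":{"type":"string"},"squeeze":{"type":"number"}},"required":["deltas"]}

```bash
ls; mkdir -p pics; cat > h.py <<'E'
import numpy as np, cv2, json
from station import manip
def save(n,img,s=1):
    if s!=1: img=cv2.resize(img,None,fx=s,fy=s,interpolation=cv2.INTER_CUBIC)
    cv2.imwrite('pics/'+n+'.png',img[:,:,::-1])
def K(c): return np.array([[c['fx'],0,c['cx']],[0,c['fy'],c['cy']],[0,0,1.]])
def cam(name,st=None):
    c=manip.calibration(name)
    if name!='wrist': R=np.array(c['R']);t=np.array(c['t'])
    else:
        T=np.array(c['hand_eye']); E=np.eye(4);E[:3,:3]=st['ee_rot'];E[:3,3]=st['ee_pos']
        W=np.linalg.inv(E@T);R=W[:3,:3];t=W[:3,3]
    return c,R,t
def ray(name,uv,st=None):
    c,R,t=cam(name,st)
    p=cv2.undistortPoints(np.array(uv,float).reshape(-1,1,2),K(c),np.array(c['dist'],float)).reshape(-1,2)
    d=np.c_[p,np.ones(len(p))]@R
    return -R.T@t,d
def atz(name,uv,z,st=None):
    o,d=ray(name,uv,st); return o+d*((z-o[2])/d[:,2])[:,None]
def proj(name,X,st=None):
    c,R,t=cam(name,st)
    return cv2.projectPoints(np.array(X,float).reshape(-1,1,3),cv2.Rodrigues(R)[0],t.astype(float),K(c),np.array(c['dist'],float))[0].reshape(-1,2)
def atdepth(name,uv,D,st=None):
    c,R,t=cam(name,st)
    o,d=ray(name,uv,st); z=np.array([D[int(round(v)),int(round(u))] for u,v in np.array(uv).reshape(-1,2)])
    return o+d*z[:,None]
E
python3 - <<'E'
from h import *
s=manip.observe(); print(s)
for n in ('scene','top','wrist'):
    im,D=manip.grab_frame(n); save('a_'+n,im); np.save('a_'+n+'.npy',D)
    for th in ('fixed_jaw_face','well_plate','jaw','lever_pad','handle_centre','check_weight','marker','vise'):
        for r in manip.landmark_of(n,th)[:3]: print(n,th,np.round(r['uv'],1),round(r['conf'],2))
    if n=='scene': print(cam(n))
E
```

```text
pics
{'clock': 0.0, 'joint_pos': array([ 1.19301264e+00,  2.60661386e-01, -1.39390368e-01,  1.17272321e+00,
       -2.30562976e-05,  1.57077788e+00]), 'joint_vel': array([ 0.00033621, -0.00054442,  0.00171508, -0.0003425 ,  0.00050769,
        0.00209558]), 'joint_torque': array([-1.22967595e-03, -4.05672348e+01,  2.53924119e+01,  1.84982247e-02,
       -2.82823721e-04,  8.19705775e-06]), 'ee_pos': array([193.40004689, 487.32388796, 230.46873648]), 'ee_rot': array([[ 9.29491253e-01, -7.08411637e-04,  3.68843475e-01],
       [-3.68844154e-01, -1.84761535e-03,  9.29489417e-01],
       [ 2.30197459e-05, -9.99998042e-01, -1.97863580e-03]]), 'ft_force': array([ 0.34804324, -0.28417112, -0.59145406]), 'ft_torque': array([ 0.02985367,  0.00428736, -0.02017784]), 'gripper_width': 85.32070744180226}
scene fixed_jaw_face [316.4 267.8] 0.66
scene well_plate [251.7 216.8] 0.98
scene well_plate [331.5 252.3] 0.62
scene jaw [353.3 229.7] 0.94
scene lever_pad [369.5 183.9] 0.44
scene handle_centre [374.9 184.7] 0.47
scene handle_centre [378.2 260.9] 0.17
scene check_weight [284.6 241.4] 0.51
scene 
[... 326 characters left out ...]
48, -0.85152895],
       [ 0.7055132 ,  0.4771238 , -0.52402673]]), 't': array([-260.3493916 ,  317.60441759,  712.75178541])}, array([[ 0.5688323 , -0.82227451,  0.01715936],
       [-0.42270668, -0.31018948, -0.85152895],
       [ 0.7055132 ,  0.4771238 , -0.52402673]]), array([-260.3493916 ,  317.60441759,  712.75178541]))
top fixed_jaw_face [388.5 277.4] 0.82
top fixed_jaw_face [378.9 215.5] 0.41
top well_plate [260.4 234.6] 0.64
top well_plate [383.9 246.6] 0.58
top jaw [377.2 186.6] 0.85
top lever_pad [378.8 149.3] 0.65
top handle_centre [374.6 121.5] 0.94
top check_weight [327.9 254. ] 0.73
top marker [433.2 233.5] 0.96
top vise [379.5 215.4] 0.67
wrist check_weight [158.8 391.6] 0.58
```

View pics/a_scene.png

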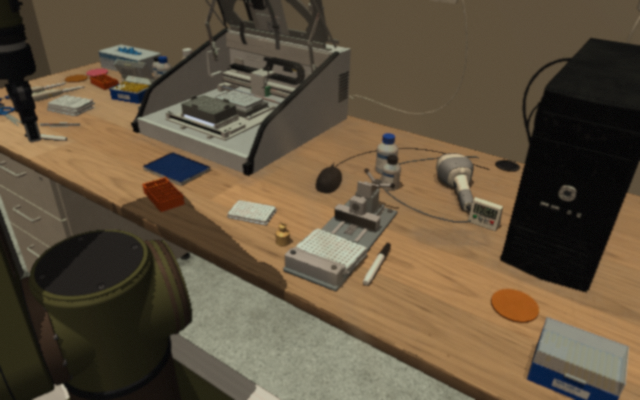

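View pics/a_top.png

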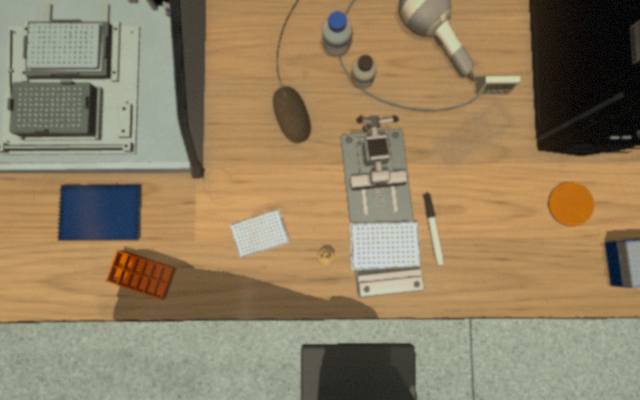

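View pics/a_wrist.png

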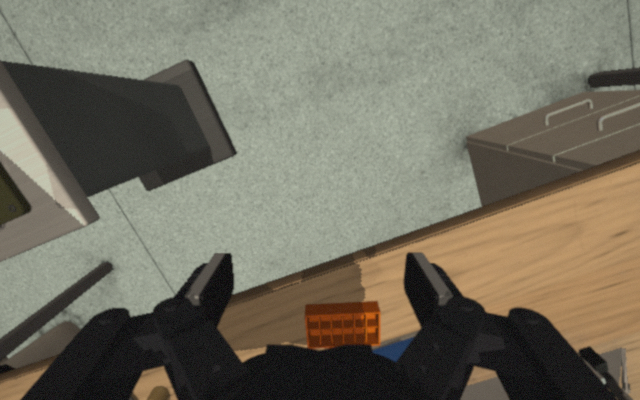

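```bash
python3 - <<'E'
from h import *
D=np.load('a_top.npy'); im=cv2.imread('pics/a_top.png')
print(cam('top'))
print(np.round(atz('top',[[320,200],[380,200],[320,300],[340,370]],0),1))
pts={'fjf':(388.5,277.4,17),'plate':(383.9,246.6,10),'jaw':(377.2,186.6,0),'pad':(378.8,149.3,83),'hc':(374.6,121.5,60),'wt':(327.9,254,24),'marker':(433.2,233.5,8),'vise':(379.5,215.4,0),'small':(260.4,234.6,0)}
for k,(u,v,z) in pts.items(): print(k,np.round(atz('top',[[u,v]],z)[0],1), np.round(atdepth('top',[[u,v]],D)[0],1))
s=im[100:310,320:450]; cv2.imwrite('pics/b_top.png',cv2.resize(s,None,fx=2.8,fy=2.8,interpolation=cv2.INTER_CUBIC))
D2=np.load('a_scene.npy'); im=cv2.imread('pics/a_scene.png')
s=im[160:300,220:430]; cv2.imwrite('pics/b_scene.png',cv2.resize(s,None,fx=3.8,fy=3.8,interpolation=cv2.INTER_CUBIC))
# heightmap points above vise
E
```

```text
({'fx': 494.8989924134613, 'fy': 494.8989924134613, 'cx': 328.16276321110735, 'cy': 199.16181261052603, 'dist': array([0.01805406, 0.        , 0.        , 0.        , 0.        ]), 'R': array([[-8.26119235e-03, -9.99965609e-01, -7.30869513e-04],
       [-9.94418624e-01,  8.29224159e-03, -1.05180032e-01],
       [ 1.05182475e-01, -1.42122220e-04, -9.94452928e-01]]), 't': array([ 93.08094096, 557.06132082, 884.22823936])}, array([[-8.26119235e-03, -9.99965609e-01, -7.30869513e-04],
       [-9.94418624e-01,  8.29224159e-03, -1.05180032e-01],
       [ 1.05182475e-01, -1.42122220e-04, -9.94452928e-01]]), array([ 93.08094096, 557.06132082, 884.22823936]))
[[559.4 104.    0. ]
 [558.5 -10.3   0. ]
 [372.  105.2   0. ]
 [245.5  69.3   0. ]]
fjf [413.5 -21.3  17. ] [414.4 -19.2  34.4]
plate [470.  -14.8  10. ] [469.9 -13.6  21.2]
jaw [584.3  -5.4   0. ] [580.3  -2.4  30.4]
pad [639.4  -1.1  83. ] [639.6  -1.2  82.2]
hc [695.4   3.1  60. ] [692.8   4.1  70.1]
wt [457.2  89.8  24. ] [457.3  89.7  45.5]
marker [ 493.7 -107.8    8. ] [ 493.5 -106.1   16.1]
vise [529.1  -8.8   0. ] [528.5  -7.9   8.2]
small [494.6 217.1   0. ] [494.2 215.5  11.7]
```

```bash
python3 - <<'E'
from h import *
D=np.load('a_top.npy')
uu,vv=np.meshgrid(np.arange(335,432),np.arange(108,302))
uv=np.c_[uu.ravel(),vv.ravel()]
P=atdepth('top',uv,D); Z=P[:,2].reshape(uu.shape)
for r in range(0,194,4): print(vv[r,0],np.round(Z[r,::6]).astype(int))
E
```

```text
108 [ 1 -1 -2  3  2  1  0  0  0  2 -1  3  6  1  4  2  3]
112 [-1  2 -3 -1 -3 -1 -2 -2  1 -3  0 -2 -1  3  0 -1 -4]
116 [-1 -1  0  0 -2 -1  0 -2  1  1 72 -2  2 -2 -2 -1  0]
120 [-1 -3 -2  1 94 86 72 73 68 68 74  2 -1 -4 -2 -2 -1]
124 [-2 -1  2 -3 -2  2 69 72 -2  0 -2 -2 -2  0 -1  2 -1]
128 [ 0  1 -1 -1 -1 29 58 63 -3  0 -1  1  3 -1  0 -1  1]
132 [ 1 -1 -3  1 -1  7  8 65 10 12 11  9 -3 -2 -1  3 -1]
136 [-2  9  9 10  9 11 77 78 78 10 13  9  1 -1 -1 -3 -2]
140 [ 2  8 14 11 23 67 79 76 80 26  9 10 -1  0  0 -4  0]
144 [-2  4  8 10 27 69 77 79 79 23 11 10  0  1  0  0  2]
148 [ 2 -1 10 11 22 70 83 83 83 70 10  6  1  0 -2 -1 -3]
152 [ 1  0 10 10 24 69 84 83 84 70 14 10 -2  0  1 -4 -3]
156 [-5 -2 11 11 24 62 83 99 97 99  7 10  0  1  1  0 -2]
160 [ 0  1  6 10 23 50 94 89 81 59 10  7 -2  0  1 -1  0]
164 [-2 -1 10 11 17 34 40 64 29 21  8 12  0 -3 -2  2 -3]
168 [ 2 -2 13  8 14 22 23 65 23 25 12  9  8 -3  0 -1  0]
172 [-1  1 14  8  8 23 24 79 73 74 41 43 10  1 -2  2 -2]
176 [-2  3  8 40 41 41 73 74 75 75 40 45  9 -1 -1  0 -1]
180 [-1 -4  9 41 43 40 69 75 77 74 39 41 38 -1 -2 -3  1]
184 [ 1  2 10 41 
[... 1026 characters left out ...]
26 22 24 23 22 20 23 26 24 25 22  0  1]
260 [  1   2   1  25  27  22  24  24  26  22  24  23 938  24  24   0   1]
264 [ 0  1 -1 23 25 20 21 26 23 23 23 23 24 22 23  1 -1]
268 [ 1 -1 -2 14 16 15  9 16 14 16 12 16  9 10 12 -2 -2]
272 [ 1  0  0 -1 11 10 10  9  7 32 35 36 37 35 37  0  0]
276 [ 0 -1  2  2 32 37 32 36 33 33 38 35 33 36 39  3  2]
280 [-1  0  5 -1 34 37 34 37 44 41 42 43 39 44 40  0 -3]
284 [-1 -3 -3  3 41 44 44 42 41 40 41 43 43 42 47 -1 -1]
288 [ -1 938  -1   0  37  45  42  42  44  41  40  46  45  44  42   1  -3]
292 [ 1  1  0 -1 27 44 42 43 40 42 42 40  9 -4  1  3 -3]
296 [-2  0  0 -2 10 41  5 -3 -1 -3  0  1 -2  1  1 -4 -1]
300 [ 0  0 -4  1 -1 -3 -1  0 -2 -2  1  1  1 -2 -3 -2  1]
```

View pics/b_top.png

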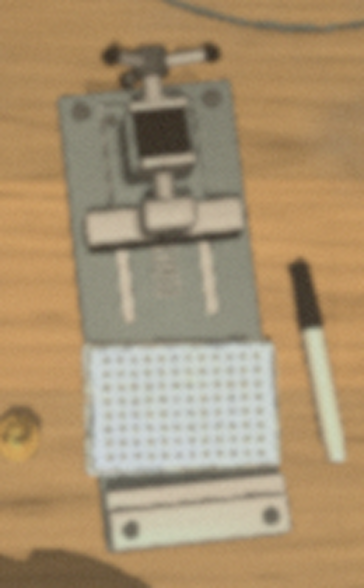

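View pics/b_scene.png

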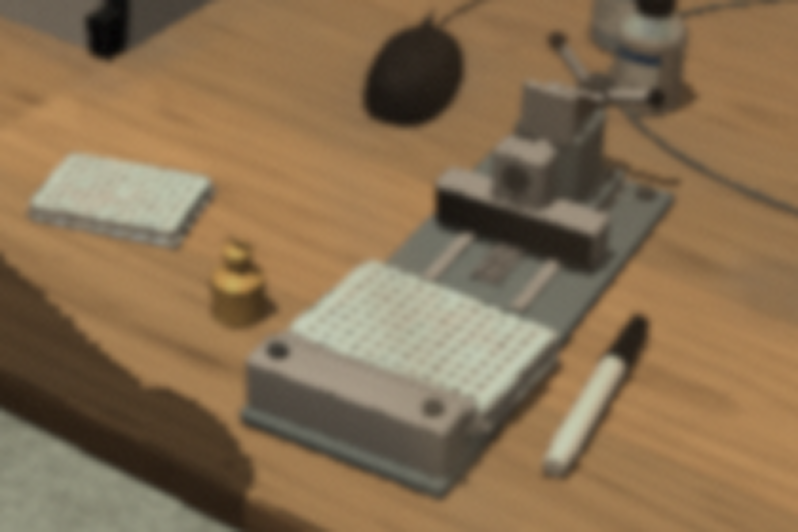

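```bash
cat >> h.py <<'E'
def delta(st,pos,R=None):
    E=np.array(st['ee_rot']); d=E.T@(np.array(pos)-st['ee_pos'])/10
    r=np.zeros(3) if R is None else np.degrees(cv2.Rodrigues(E.T@R)[0].ravel())
    return np.round(np.r_[d,r],2)
def tooldown(ang): # tool x at world angle deg, y down
    a=np.radians(ang);x=np.array([np.cos(a),np.sin(a),0]);y=np.array([0,0,-1.]);return np.c_[x,y,np.cross(x,y)]
E
python3 - <<'E'
from h import *
np.set_printoptions(suppress=True,precision=3)
s=manip.observe(); print(s['clock'],manip.calibration('wrist'))
print(delta(s,[540,0,330],tooldown(4.9)))
# vise fit by bed corners z=10
q=lambda a:(a[0]/2.8+320,a[1]/2.8+100)
print(atz('top',[q((57,97)),q((232,82)),q((263,340))],10))
print(atz('top',[q((102,487)),q((283,470)),q((109,550)),q((290,527))],42))
E
```

```text
1.35 {'fx': 295.4665595766223, 'fy': 295.4665595766223, 'cx': 318.53577842664674, 'cy': 198.64921786568834, 'dist': array([-0.022,  0.   ,  0.   ,  0.   ,  0.   ]), 'hand_eye': array([[   0.001,    0.953,    0.303,  -77.545],
       [   0.001,   -0.303,    0.953, -142.141],
       [   1.   ,   -0.   ,   -0.002,   -0.163],
       [   0.   ,    0.   ,    0.   ,    1.   ]])}
[ 50.19  -9.87 -32.58  -0.   -26.55  -0.  ]
[[683.67   64.121  10.   ]
 [693.051 -55.501  10.   ]
 [516.538 -72.033  10.   ]]
[[421.412  38.946  42.   ]
 [431.295 -77.028  42.   ]
 [381.731  35.072  42.   ]
 [395.305 -80.436  42.   ]]
```

```bash
cat >> h.py <<'E'
YAW=4.5
xv=np.array([-np.cos(np.radians(YAW)),-np.sin(np.radians(YAW)),0]); yv=np.cross([0,0,1],xv)
O=np.array([528.9,-8.2,0])
Rv=np.c_[xv,yv,[0,0,1]]
def w2v(p): return (np.atleast_2d(p)-O)@Rv
def v2w(p): return O+np.atleast_2d(p)@Rv.T
E
python3 - <<'E'
from h import *
np.set_printoptions(suppress=True,precision=1)
im,D=manip.grab_frame('top')
for th in ('well_plate','vise'):
  for r in manip.trace('top',th)[:3]:
    m=r['mask'].astype(np.uint8); print(th,r['conf'],r['extent'])
    c=max(cv2.findContours(m,cv2.RETR_EXTERNAL,cv2.CHAIN_APPROX_NONE)[0],key=cv2.contourArea).reshape(-1,2)
    P=w2v(atz('top',c,24 if th=='well_plate' else 10))
    print(cv2.minAreaRect(P[:,:2].astype(np.float32)), cv2.boxPoints(cv2.minAreaRect(P[:,:2].astype(np.float32))))
# overlay
big=cv2.resize(im[100:310,320:450],None,fx=2.8,fy=2.8,interpolation=cv2.INTER_CUBIC).copy()
def poly(pts,col):
    q=(proj('top',v2w(pts))-[320,100])*2.8+1
    cv2.polylines(big,[q.astype(int).reshape(-1,1,2)],True,col,1)
poly([[-160,-60,10],[150,-60,10],[150,60,10],[-160,60,10]],(255,0,0))
poly([[120,-58,42],[120,58,42],[108,58,36],[108,-58,36]],(0,255,0))
poly([[120,-58,42],[120,58,42],[150,58,42],[150,-58,42]],(0,0,255))
save('c_top',big)
for p in [(695.4,3.1,60),(639.4,-1.1,83),(584.3,-5.4,0)]: print(w2v(p))
E
```

```text
well_plate 0.92 [260.6, 231.3, 59.6, 48.0]
((16.018386840820312, -225.52157592773438), (66.26222229003906, 98.82492065429688), 13.177929878234863) [[ -27.5 -185. ]
 [  -5.  -281.2]
 [  59.5 -266.1]
 [  37.  -169.9]]
well_plate 0.79 [385.4, 246.4, 68.5, 47.5]
((56.74620056152344, 2.158599853515625), (127.56417083740234, 86.18190002441406), 86.54540252685547) [[  9.9 -58.9]
 [ 95.9 -64.1]
 [103.6  63.2]
 [ 17.6  68.4]]
vise 0.74 [383.7, 209.0, 80.4, 182.4]
((-86.42610168457031, 0.9480743408203125), (206.87432861328125, 121.28326416015625), 1.1099666357040405) [[-191.    59.6]
 [-188.7  -61.7]
 [  18.2  -57.7]
 [  15.8   63.6]]
vise 0.7 [378.0, 148.3, 17.8, 24.6]
((-133.8612823486328, 7.977649688720703), (34.444942474365234, 38.77949905395508), 85.0001449584961) [[-154.7   -7.5]
 [-116.   -10.9]
 [-113.    23.4]
 [-151.7   26.8]]
[[-166.9    1.8   60. ]]
[[-110.7    1.6   83. ]]
[[-55.4   1.6   0. ]]
```

View pics/c_top.png

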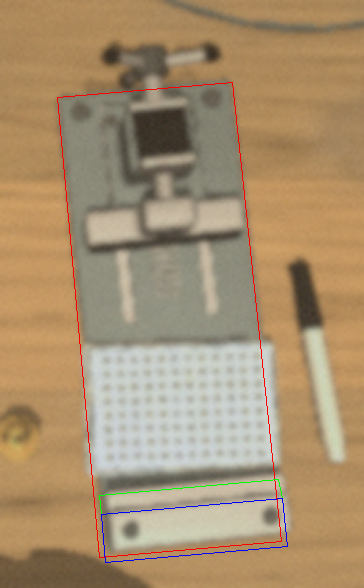

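```bash
python3 - <<'E'
from h import *
from scipy.optimize import differential_evolution
np.set_printoptions(suppress=True,precision=2)
D=np.load('a_top.npy')
uu,vv=np.meshgrid(np.arange(320,450),np.arange(100,310)); uv=np.c_[uu.ravel(),vv.ravel()]
P=atdepth('top',uv,D); P=P[(P[:,2]>-15)&(P[:,2]<120)]
def f(p,full=False):
    a=np.radians(p[2]);x=np.array([-np.cos(a),-np.sin(a)]);y=np.array([np.sin(a),-np.cos(a)])
    q=P[:,:2]-p[:2]; X=q@x;Y=q@y
    h=np.zeros(len(P)); h[(X>-160)&(X<150)&(abs(Y)<60)]=10
    j=(abs(Y)<58); h[j&(X>108)&(X<=120)]=36; h[j&(X>120)&(X<150)]=42
    use=~((abs(Y)<57)&(X<-50)&(X>-195))&~((abs(Y)<72)&(X>3)&(X<107))
    e=np.minimum(abs(P[:,2]-h),10)
    return e[use].sum()/use.sum()
r=differential_evolution(f,[(515,545),(-20,5),(2,9)],seed=1,tol=1e-8,maxiter=300); print(r.x,r.fun)
for d in ([3,0,0],[-3,0,0],[0,2,0],[0,-2,0],[0,0,1],[0,0,-1]): print(d,f(r.x+np.array(d)))
E
```

```text
[529.68 -10.83   5.57] 1.846102076202101
[3, 0, 0] 1.9101169317350377
[-3, 0, 0] 1.9221868992463735
[0, 2, 0] 1.9338723289517554
[0, -2, 0] 1.9210081794093012
[0, 0, 1] 1.9130561642123312
[0, 0, -1] 1.915215205075518
```

```bash
python3 - <<'E'
from h import *
old=v2w([[13.7,4.75,0],[9.9,-58.9,0],[17.6,68.4,0],[95.9,-64.1,0],[103.6,63.2,0]])
jaw=v2w([[-55,0,0]])
import re
t=open('h.py').read().replace('YAW=4.5','YAW=5.6').replace('O=np.array([528.9,-8.2,0])','O=np.array([529.7,-10.8,0])')
open('h.py','w').write(t)
import importlib,h; importlib.reload(h)
np.set_printoptions(suppress=True,precision=2)
print(h.w2v(old),h.w2v(jaw),h.w2v([(695.4,3.1,60),(639.4,-1.1,83),(584.3,-5.4,0)]))
s=manip.observe()
y=h.w2v(old)[0,1]
for z in (130,): 
    w=h.v2w([[-18,y,z]])[0]; print(w,h.delta(s,w,h.tooldown(5.6)))
E
```

```text
[[ 14.33   1.82   0.  ]
 [  9.31 -61.74   0.  ]
 [ 19.45  65.38   0.  ]
 [ 95.19 -68.59   0.  ]
 [105.34  58.53   0.  ]] [[-54.45  -1.61   0.  ]] [[-166.27    2.34   60.  ]
 [-110.12    1.05   83.  ]
 [ -54.87   -0.05    0.  ]]
[547.79 -10.86 130.  ] [ 51.32  10.13 -33.3   -0.   -27.25  -0.  ]
```

Call:
drive_tool(
  deltas="12 1 -8 0 -8 0 -1; 25 4 -16 0 -16 0 -1; 38 6 -24 0 -24 0 -1; 51.3 8 -33.3 0 -27.2 0 -1; 51.3 10.1 -33.3 0 -27.2 0 -1; 51.3 10.1 -33.3 0 -27.2 0 -1; 51.3 10.1 -33.3 0 -27.2 0 -1; 51.3 10.1 -33.3 0 -27.2 0 -1; 51.3 10.1 -33.3 0 -27.2 0 -1; 51.3 10.1 -33.3 0 -27.2 0 -1; 51.3 10.1 -33.3 0 -27.2 0 -1; 51.3 10.1 -33.3 0 -27.2 0 -1",
  squeeze=60,
)

```text
clock: 3.0
ee_pos: [547.0, -10.7, 130.1]
ee_rot: [[0.995, -0.001, -0.096], [0.096, 0.001, 0.995], [-0.001, -1.0, 0.001]]
ft_force: [-0.7, 0.1, -0.2]
gripper_width: 0.1
```

```bash
python3 - <<'E'
from h import *
im,D=manip.grab_frame('wrist'); save('d_wrist',im); np.save('d_wrist.npy',D)
im,D=manip.grab_frame('top'); save('d_top',im[100:310,320:450],2.8)
E
```

```text
(no output)
```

View pics/d_wrist.png

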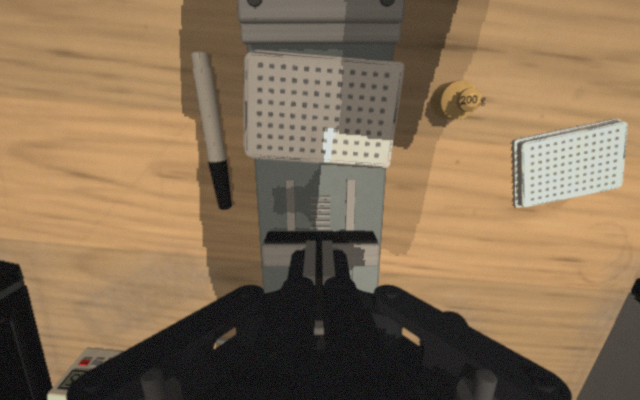

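View pics/d_top.png

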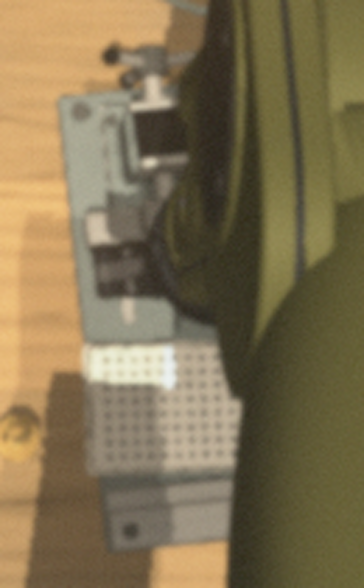

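```bash
python3 - <<'E'
from h import *
np.set_printoptions(suppress=True,precision=1)
s=manip.observe()
im=cv2.imread('pics/d_wrist.png'); cv2.imwrite('pics/d_w2.png',cv2.resize(im[0:260,190:450],None,fx=2.3,fy=2.3,interpolation=cv2.INTER_CUBIC))
print('lip',w2v(atz('wrist',[[242,40],[398,43]],36,s)))
print('plate',w2v(atz('wrist',[[247,52],[403,62],[390,165],[246,157]],24,s)))
print('bed',w2v(atz('wrist',[[257,165],[386,168],[262,290],[378,290]],10,s)))
print('jaw',w2v(atz('wrist',[[265,232],[378,232]],42,s)))
E
```

```text
lip [[105.7  56.4  36. ]
 [103.7 -56.5  36. ]]
plate [[ 99.6  56.   24. ]
 [ 92.6 -64.3  24. ]
 [ 11.7 -59.9  24. ]
 [ 18.5  62.5  24. ]]
bed [[   8.9   56.6   10. ]
 [   6.2  -59.9   10. ]
 [-122.3   59.8   10. ]
 [-122.3  -60.6   10. ]]
jaw [[-42.5  46.6  42. ]
 [-42.5 -49.5  42. ]]
```

View pics/d_w2.png

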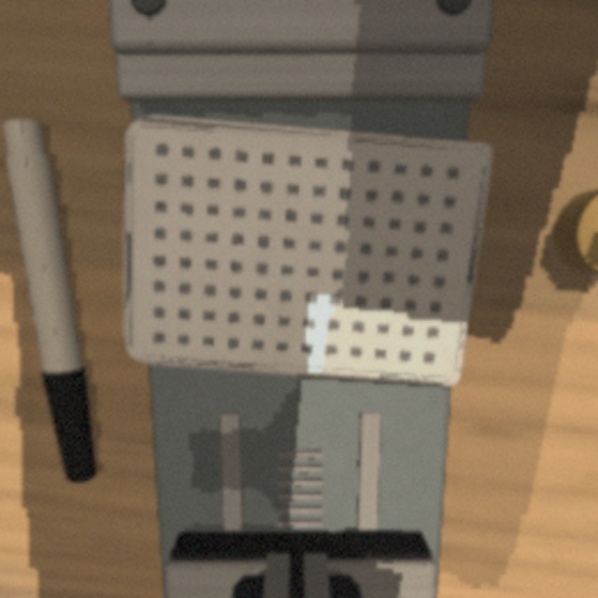

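Call:
drive_tool(
  deltas="0 4 0 0 0 0 -1; 0 8 0 0 0 0 -1; 0 11 0 0 0 0 -1; 0 11.5 0 0 0 0 -1; -0.8 11.5 0 0 0 0 -1; -1.5 11.5 0 0 0 0 -1; -1.9 11.5 0 0 0 0 -1; -2.3 11.5 0 0 0 0 -1; -2.6 11.5 0 0 0 0 -1; -2.9 11.5 0 0 0 0 -1; -3.2 11.5 0 0 0 0 -1; -3.5 11.5 0 0 0 0 -1",
)

```text
clock: 4.6
ee_pos: [512.5, -12.8, 15.6]
ee_rot: [[0.995, 0.001, -0.098], [0.098, 0.001, 0.995], [0.001, -1.0, 0.001]]
ft_force: [2.6, 2.0, -0.4]
gripper_width: 0.1
```

Call:
drive_tool(
  deltas="-0.2 0 0 0 0 0 -1; -0.4 0 0 0 0 0 -1; -0.4 0 0 0 0 0 -1",
)

```text
clock: 4.97
ee_pos: [510.2, -12.3, 16.0]
ee_rot: [[0.995, 0.004, -0.099], [0.099, 0.003, 0.995], [0.004, -1.0, 0.003]]
ft_force: [5.2, 3.6, -0.3]
gripper_width: 0.4
```

```bash
python3 - <<'E'
from h import *
np.set_printoptions(suppress=True,precision=2)
s=manip.observe(); print(w2v(s['ee_pos']),s['ft_force'])
im,D=manip.grab_frame('wrist'); save('e_wrist',im[0:300,150:500],2.2)
E
```

```text
[[19.57 -0.39 16.03]] [ 5.2  3.6 -0.3]
```

View pics/e_wrist.png

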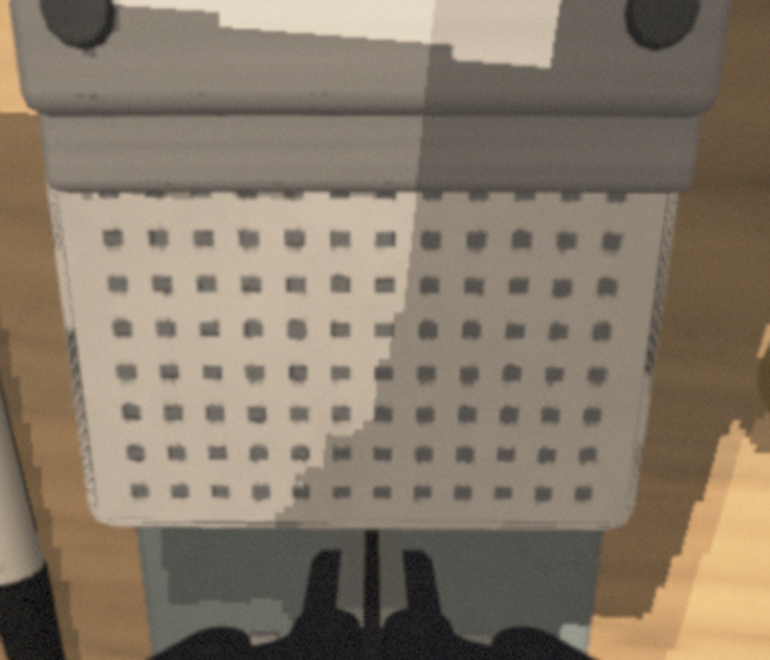

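Call:
drive_tool(
  deltas="-0.3 0 0 0 0 0 -1; -0.4 0 0 0 0 0 -1; -0.4 0 0 0 0 0 -1",
)

```text
clock: 5.4
ee_pos: [509.9, -11.8, 16.9]
ee_rot: [[0.995, 0.01, -0.099], [0.099, 0.005, 0.995], [0.011, -1.0, 0.004]]
ft_force: [6.5, 4.4, -0.7]
gripper_width: 0.3
```

```bash
python3 - <<'E'
from h import *
np.set_printoptions(suppress=True,precision=2)
s=manip.observe(); print(w2v(s['ee_pos']),s['ft_force'])
im,D=manip.grab_frame('wrist'); save('f_wrist',im[0:300,150:500],2.2)
E
```

```text
[[19.84 -0.92 16.94]] [ 6.47  4.44 -0.75]
```

View pics/f_wrist.png

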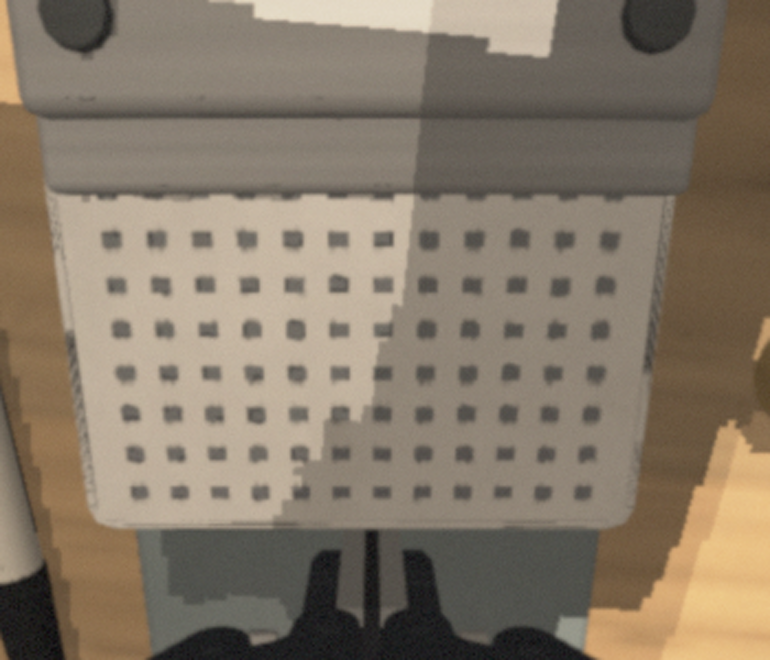

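Call:
drive_tool(
  deltas="1 0 0 0 0 0 -1; 1.5 0 0 0 0 0 -1; 1.5 -4 0 0 0 0 -1; 1.5 -9 0 0 0 0 -1; 4 -14 0 0 0 0 -1; 9 -18 0 0 0 0 -1; 14 -18.5 0 0 0 0 -1; 18 -18.5 0 0 0 0 -1; 18 -18.5 0 0 0 0 -1; 18 -18.5 0 0 0 0 -1",
)

```text
clock: 6.7
ee_pos: [685.6, 4.8, 202.6]
ee_rot: [[0.995, 0.007, -0.099], [0.099, 0.005, 0.995], [0.007, -1.0, 0.004]]
ft_force: [-0.2, -0.0, -0.2]
gripper_width: 0.4
```

```bash
python3 - <<'E'
from h import *
np.set_printoptions(suppress=True,precision=2)
s=manip.observe(); print(s['clock'],w2v(s['ee_pos']),s['ft_force'])
im,D=manip.grab_frame('wrist'); save('g_wrist',im[0:300,150:500],2.2); np.save('g_wrist.npy',D)
for th in ('lever_pad','handle_centre','jaw'):
  for r in manip.landmark_of('wrist',th)[:2]: print(th,r)
im,D=manip.grab_frame('top'); save('g_top',im[100:310,320:450],2.8)
E
```

```text
6.7 [[-156.7    -0.35  202.6 ]] [-0.21 -0.   -0.16]
lever_pad {'uv': [319.5, 140.9], 'conf': 0.57}
handle_centre {'uv': [316.6, 192.9], 'conf': 0.77}
handle_centre {'uv': [320.6, 139.9], 'conf': 0.58}
jaw {'uv': [315.6, 75.9], 'conf': 0.71}
```

View pics/g_wrist.png

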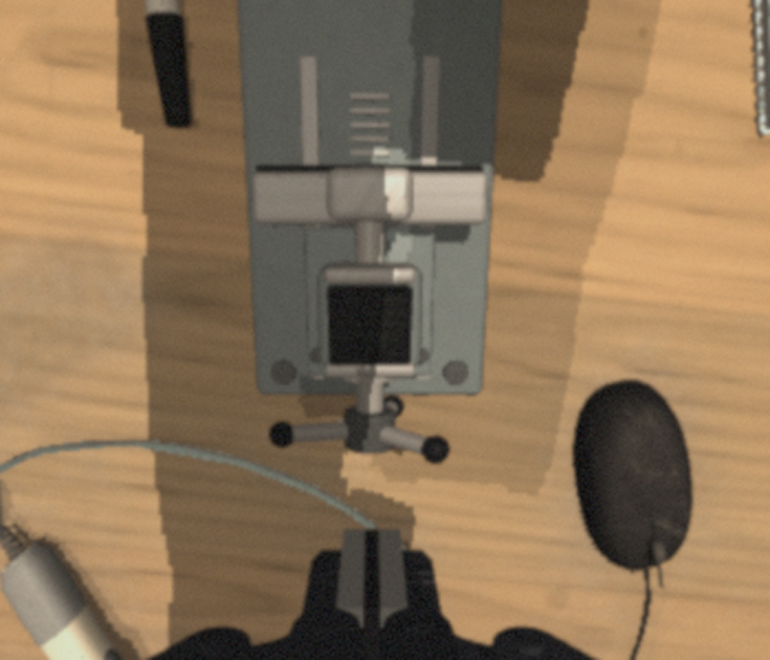

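View pics/g_top.png

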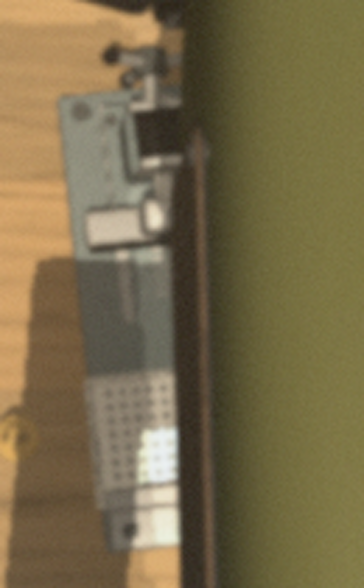

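```bash
python3 - <<'E'
from h import *
np.set_printoptions(suppress=True,precision=1)
s=manip.observe(); D=np.load('g_wrist.npy')
q=lambda l:np.array(l)/2.2+[150,0]
print('balls',w2v(atdepth('wrist',q([(281,434),(435,449),(394,405)]),D,s)))
print('hub60',w2v(atz('wrist',q([(369,430)]),60,s)), w2v(atdepth('wrist',q([(369,430)]),D,s)))
print('pad',w2v(atdepth('wrist',q([(370,290),(370,310),(370,325),(370,345),(370,360),(332,325),(408,325),(370,272),(370,278)]),D,s)))
print('pad83',w2v(atz('wrist',[[319.5,140.9],[320.6,139.9]],83,s)))
print('pad edges z~83',w2v(atz('wrist',q([(328,325),(412,325),(370,285),(370,364)]),83,s)))
print('pp top100',w2v(atz('wrist',q([(370,283),(370,266),(325,275),(417,275)]),100,s)))
print('jaw42',w2v(atz('wrist',q([(256,170),(490,170),(256,222),(487,222)]),42,s)))
print('bedrear',w2v(atz('wrist',q([(257,393),(482,393)]),10,s)))
E
```

```text
balls [[-165.3   38.8   76.4]
 [-165.5  -26.5   95.5]
 [-164.7  -12.1   30.9]]
hub60 [[-168.6    0.4   60. ]] [[-164.9    0.4   71.8]]
pad [[-102.8    0.1   86.4]
 [-110.8    0.1   84.8]
 [-117.     0.1   82.6]
 [-125.4    0.    81.4]
 [-131.9    0.    80.1]
 [-117.    15.4   82.8]
 [-117.   -15.3   82.7]
 [ -94.9    0.1  101. ]
 [ -97.1    0.1  100.3]]
pad83 [[-111.    -1.1   83. ]
 [-110.1   -2.1   83. ]]
pad edges z~83 [[-117.    17.    83. ]
 [-117.   -16.9   83. ]
 [-101.2    0.1   83. ]
 [-132.9    0.    83. ]]
pp top100 [[-99.    0.1 100. ]
 [-92.9   0.1 100. ]
 [-96.1  16.7 100. ]
 [-96.1 -17.2 100. ]]
jaw42 [[-55.8  49.6  42. ]
 [-55.6 -52.2  42. ]
 [-77.3  50.7  42. ]
 [-77.2 -52.   42. ]]
bedrear [[-163.8   60.    10. ]
 [-163.8  -59.7   10. ]]
```

```bash
python3 - <<'E'
from h import *
s=manip.observe()
for p in ([-113.5,0,110],[-113.5,0,84]): print(delta(s,v2w([p])[0],tooldown(5.6)))
E
```

```text
[-4.46  9.38 -0.07 -0.23  0.09  0.6 ]
[-4.49 11.98 -0.08 -0.23  0.09  0.6 ]
```

Call:
drive_tool(
  deltas="-4.5 3 -0.1 -0.2 0.1 0.6 -1; -4.5 7 -0.1 -0.2 0.1 0.6 -1; -4.5 9.4 -0.1 -0.2 0.1 0.6 -1; -4.5 10.8 -0.1 -0.2 0.1 0.6 -1; -4.5 10.8 -0.1 -0.2 0.1 0.6 -1",
)

```text
clock: 7.58
ee_pos: [641.8, -0.1, 95.3]
ee_rot: [[0.995, -0.002, -0.097], [0.097, 0.001, 0.995], [-0.002, -1.0, 0.001]]
ft_force: [-0.2, 0.5, -0.2]
gripper_width: 0.2
```

```bash
python3 - <<'E'
from h import *
np.set_printoptions(suppress=True,precision=2)
s=manip.observe(); print(s['clock'],w2v(s['ee_pos']),s['ft_force'],s['ee_rot'])
E
```

```text
7.575 [[-112.6     0.25   95.33]] [-0.16  0.53 -0.17] [[ 1.  -0.  -0.1]
 [ 0.1  0.   1. ]
 [-0.  -1.   0. ]]
```

Call:
drive_tool(
  deltas="0 0.8 0 0 0 0 -1; 0 1.1 0 0 0 0 -1; 0 1.4 0 0 0 0 -1; 0 1.7 0 0 0 0 -1; 0 1.85 0 0 0 0 -1; 0 1.85 0 0 0 0 -1",
)

```text
clock: 8.32
ee_pos: [642.5, 0.0, 77.6]
ee_rot: [[0.995, 0.0, -0.097], [0.097, 0.001, 0.995], [0.0, -1.0, 0.001]]
ft_force: [-1.8, 0.2, 5.5]
gripper_width: 0.4
```

```bash
python3 - <<'E'
from h import *
np.set_printoptions(suppress=True,precision=2)
s=manip.observe(); print(s['clock'],w2v(s['ee_pos']),s['ft_force'],w2v(s['ee_pos'])-0)
im,D=manip.grab_frame('wrist'); save('i_wrist',im[0:300,150:500],2.2)
E
```

```text
8.325 [[-113.33    0.25   77.63]] [-1.76  0.19  5.5 ] [[-113.33    0.25   77.63]]
```

View pics/i_wrist.png

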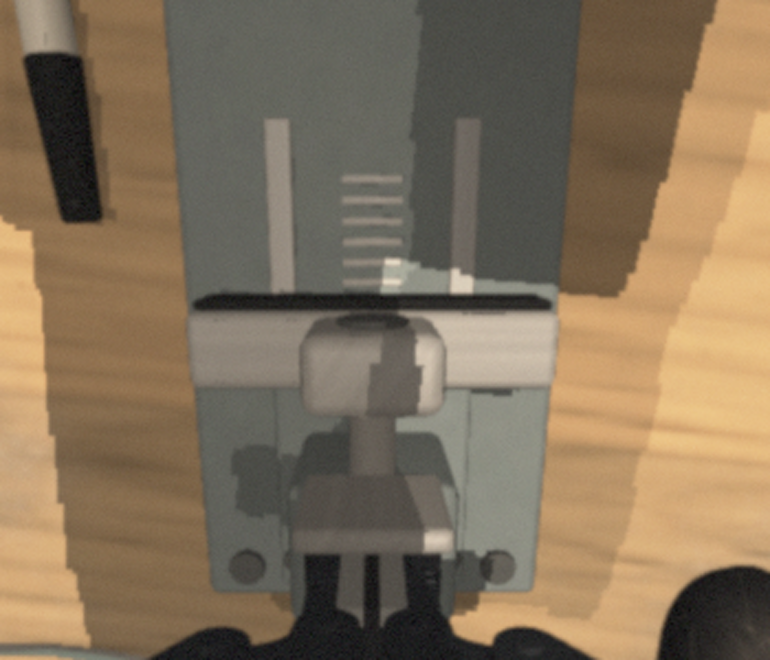

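Call:
drive_tool(
  deltas="0 0.15 0 0 0 0 -1; 0 0.15 0 0 0 0 -1; -0.2 0.15 0 0 0 0 -1; -0.4 0.15 0 0 0 0 -1; -0.6 0.15 0 0 0 0 -1; -0.8 0.15 0 0 0 0 -1",
)

```text
clock: 9.12
ee_pos: [636.9, -0.6, 77.5]
ee_rot: [[0.995, 0.005, -0.097], [0.097, 0.001, 0.995], [0.005, -1.0, 0.001]]
ft_force: [1.6, 0.5, 5.2]
gripper_width: -0.1
```

```bash
python3 - <<'E'
from h import *
np.set_printoptions(suppress=True,precision=2)
s=manip.observe(); print(s['clock'],w2v(s['ee_pos']),s['ft_force'],s['joint_torque'])
im,D=manip.grab_frame('wrist'); save('j_wrist',im[0:300,150:500],2.2)
E
```

```text
9.125 [[-107.69    0.27   77.53]] [1.62 0.47 5.2 ] [ -0.27 -49.56  20.54   0.51  -0.14   0.  ]
```

View pics/j_wrist.png

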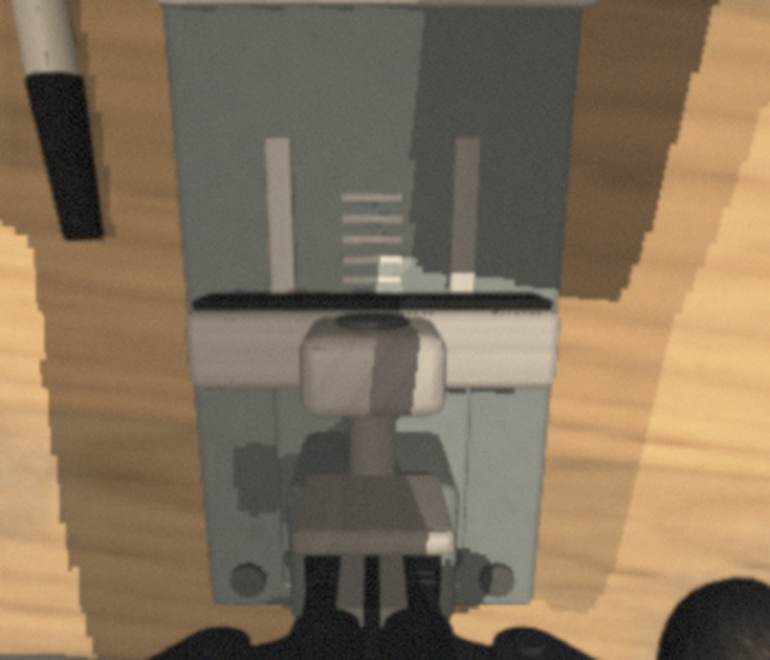

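Call:
drive_tool(
  deltas="-0.7 0.15 0 0 0 0 -1; -1.4 0.15 0 0 0 0 -1; -2.1 0.15 0 0 0 0 -1; -2.8 0.15 0 0 0 0 -1; -3.5 0.15 0 0 0 0 -1; -4.2 0.15 0 0 0 0 -1; -4.9 0.15 0 0 0 0 -1; -5.6 0.15 0 0 0 0 -1; -6.2 0.15 0 0 0 0 -1; -6.7 0.15 0 0 0 0 -1; -7.1 0.15 0 0 0 0 -1; -7.4 0.15 0 0 0 0 -1",
)

```text
clock: 10.68
ee_pos: [565.5, -7.6, 77.2]
ee_rot: [[0.995, 0.01, -0.098], [0.098, 0.002, 0.995], [0.01, -1.0, 0.001]]
ft_force: [1.6, 0.1, 7.1]
gripper_width: -0.1
```

```bash
python3 - <<'E'
from h import *
np.set_printoptions(suppress=True,precision=2)
s=manip.observe(); print(s['clock'],w2v(s['ee_pos']),s['ft_force'],s['ee_rot'][2])
im,D=manip.grab_frame('wrist'); save('k_wrist',im[0:300,150:500],2.2)
E
```

```text
10.675 [[-35.93   0.31  77.22]] [1.57 0.11 7.1 ] [ 0.01 -1.    0.  ]
```

View pics/k_wrist.png

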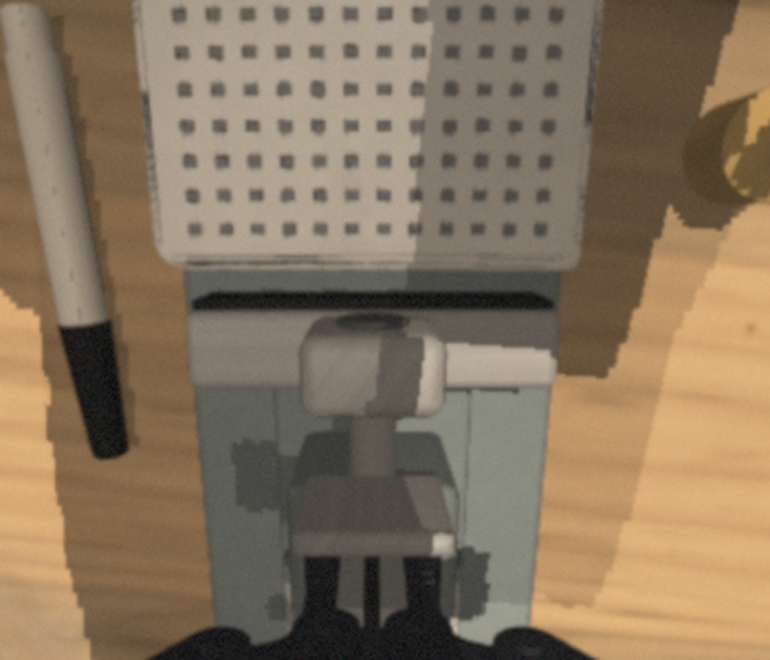

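```bash
python3 - <<'E'
from h import *
np.set_printoptions(suppress=True,precision=2)
s=manip.observe(); q=lambda l:np.array(l)/2.2+[150,0]
print(w2v(atz('wrist',q([(300,263)]),24,s)),w2v(atz('wrist',q([(300,270)]),10,s)),w2v(atz('wrist',q([(300,309)]),42,s)),w2v(atz('wrist',q([(300,292)]),15,s)))
im=cv2.imread('pics/k_wrist.png'); cv2.imwrite('pics/k2.png',cv2.resize(im[220:340,150:600],None,fx=1.7,fy=3,interpolation=cv2.INTER_CUBIC))
E
```

```text
[[32.83 21.24 24.  ]] [[29.94 22.8  10.  ]] [[21.83 19.72 42.  ]] [[23.68 22.48 15.  ]]
```

View pics/k2.png

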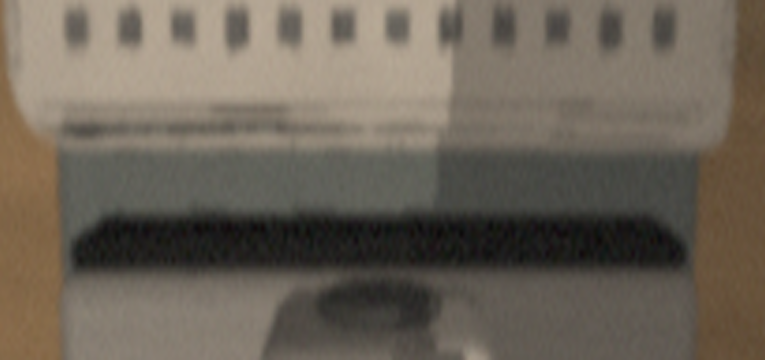

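Call:
drive_tool(
  deltas="-0.3 0.1 0 0 0 0 -1; -0.6 0.1 0 0 0 0 -1; -0.75 0.1 0 0 0 0 -1; -0.75 0.1 0 0 0 0 -1; -0.75 0.1 0 0 0 0 -1",
)

```text
clock: 11.35
ee_pos: [559.5, -8.2, 77.2]
ee_rot: [[0.995, 0.014, -0.098], [0.098, 0.002, 0.995], [0.014, -1.0, 0.001]]
ft_force: [0.6, 0.5, 6.1]
gripper_width: -0.1
```

```bash
python3 - <<'E'
from h import *
np.set_printoptions(suppress=True,precision=2)
s=manip.observe(); print(s['clock'],w2v(s['ee_pos']),s['ft_force'],s['ee_rot'][2])
E
```

```text
11.35 [[-29.91   0.31  77.25]] [0.6  0.46 6.14] [ 0.01 -1.    0.  ]
```

Call:
drive_tool(
  deltas="-0.15 0.1 0 0 0 0 -1; -0.15 0.1 0 0 0 0 -1; -0.15 0.1 0 0 0 0 -1",
)

```text
clock: 11.72
ee_pos: [559.5, -8.2, 77.2]
ee_rot: [[0.995, 0.017, -0.098], [0.098, 0.002, 0.995], [0.017, -1.0, 0.001]]
ft_force: [-0.7, 0.8, 5.1]
gripper_width: 0.0
```

```bash
python3 - <<'E'
from h import *
np.set_printoptions(suppress=True,precision=2)
s=manip.observe(); print(s['clock'],w2v(s['ee_pos']),s['ft_force'],s['ee_rot'][2])
E
```

```text
11.725 [[-29.96   0.29  77.22]] [-0.65  0.83  5.1 ] [ 0.02 -1.    0.  ]
```

Call:
drive_tool(
  deltas="-0.3 0.1 0 0 0 0.9 -1; -0.35 0.1 0 0 0 0.9 -1; -0.35 0.1 0 0 0 0.9 -1",
)

```text
clock: 12.1
ee_pos: [558.6, -8.3, 77.4]
ee_rot: [[0.995, 0.006, -0.098], [0.098, 0.001, 0.995], [0.006, -1.0, 0.001]]
ft_force: [1.2, -0.1, 4.6]
gripper_width: 0.2
```

```bash
python3 - <<'E'
from h import *
np.set_printoptions(suppress=True,precision=2)
s=manip.observe(); print(s['clock'],w2v(s['ee_pos']),s['ft_force'],s['ee_rot'][2])
im,D=manip.grab_frame('wrist'); save('l_wrist',im[0:300,150:500],2.2)
q=lambda l:np.array(l)/2.2+[150,0]
E
```

```text
12.1 [[-28.96   0.31  77.43]] [ 1.19 -0.08  4.61] [ 0.01 -1.    0.  ]
```

View pics/l_wrist.png

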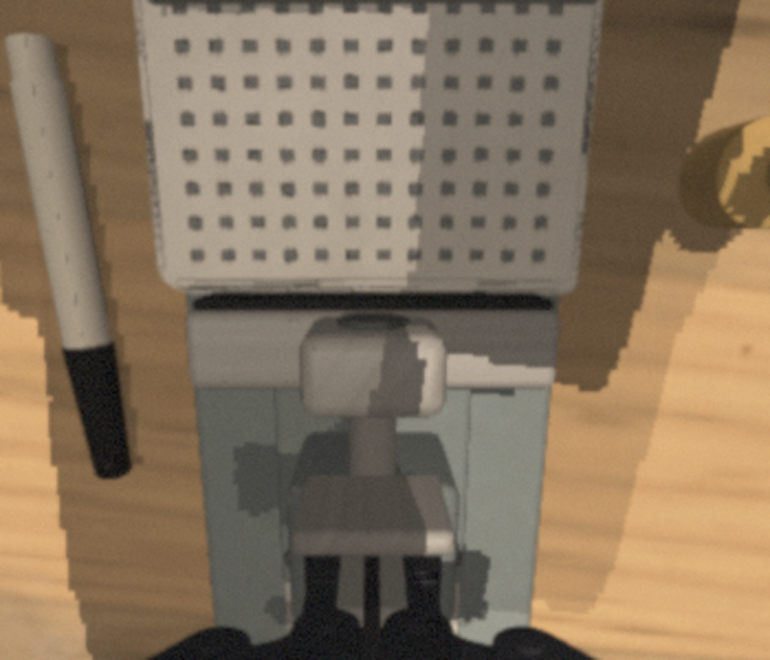

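Call:
drive_tool(
  deltas="0.03 -0.2 0 0 0 0 -1; 0.05 -0.5 0 0 0 0 -1; 0.1 -0.9 0 0 0 0 -1; 0.3 -1.4 0 0 0 0 -1; 1.5 -4 0 0 0 0 -1; 5 -8 0 0 0 0 -1; 9.5 -12 0 0 0 0 -1; 9.5 -12 0 0 0 0 -1; 9.5 -12 0 0 0 0 -1",
)

```text
clock: 13.28
ee_pos: [651.4, 0.9, 197.1]
ee_rot: [[0.995, 0.004, -0.098], [0.098, 0.001, 0.995], [0.004, -1.0, 0.001]]
ft_force: [-0.5, -0.4, 0.0]
gripper_width: -0.1
```

```bash
python3 - <<'E'
from h import *
np.set_printoptions(suppress=True,precision=2)
s=manip.observe(); print(s['clock'],w2v(s['ee_pos']),s['ft_force'],s['ee_rot'][2])
im,D=manip.grab_frame('wrist'); save('m_wrist',im[0:300,150:500],2.2); np.save('m_wrist.npy',D)
E
```

```text
13.275 [[-122.22    0.25  197.09]] [-0.48 -0.36  0.01] [ 0. -1.  0.]
```

View pics/m_wrist.png

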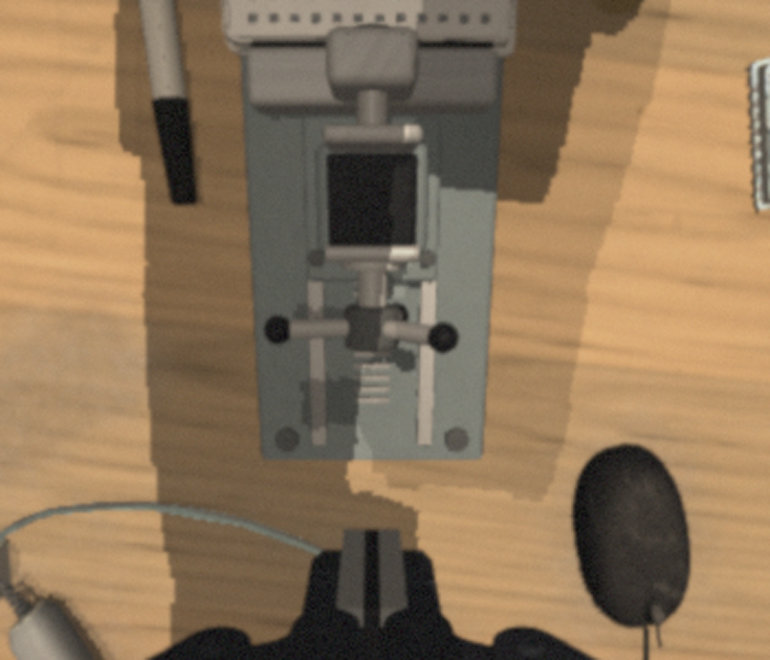

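Now measure the paddle profile (against the first one) and the handle.

```bash
python3 - <<'E'
from h import *
np.set_printoptions(suppress=True,precision=2)
s=manip.observe(); D=np.load('m_wrist.npy')
q=lambda l:np.array(l)/2.2+[150,0]
# plane fit over paddle region
def fit(D,s,c0,c1,r0,r1):
    uu,vv=np.meshgrid(np.arange(c0,c1),np.arange(r0,r1)); uv=np.c_[uu.ravel(),vv.ravel()]
    P=w2v(atdepth('wrist',uv,D,s)); P=P[(P[:,2]>70)&(P[:,2]<95)]
    A=np.c_[P[:,0]-P[:,0].mean(),np.ones(len(P))]; k=np.linalg.lstsq(A,P[:,2],rcond=None)[0]
    return P[:,0].min(),P[:,0].max(),k,P[:,0].mean(),len(P)
print('now',fit(D,s,303,335,74,108))
s0=dict(s); 
p=np.array([685.6,4.8,202.6]); s0['ee_pos']=p; s0['ee_rot']=np.array([[0.995,0.007,-0.099],[0.099,0.005,0.995],[0.007,-1,0.004]])
print('start',fit(np.load('g_wrist.npy'),s0,303,335,133,163))
print('balls',w2v(atdepth('wrist',q([(277,329),(443,338),(398,314)]),D,s)))
print('hub60',w2v(atz('wrist',q([(363,328)]),60,s)))
print('pp',w2v(atz('wrist',q([(372,144),(372,126)]),100,s)))
E
```

```text
now (np.float64(-45.47554906219954), np.float64(-19.646954366700715), array([ 0.14, 78.9 ]), np.float64(-32.462830628499326), 1082)
start (np.float64(-129.9448144867908), np.float64(-103.00653472580963), array([ 0.24, 81.71]), np.float64(-116.16251594077566), 956)
balls [[-81.93  38.77  73.47]
 [-82.34 -26.59  93.99]
 [-77.11 -10.76  63.74]]
hub60 [[-83.5    3.96  60.  ]]
pp [[-15.63   0.18 100.  ]
 [-10.04   0.19 100.  ]]
```

```bash
python3 - <<'E'
from h import *
np.set_printoptions(suppress=True,precision=2)
s=manip.observe(); D=np.load('m_wrist.npy')
q=lambda l:np.array(l)/2.2+[150,0]
print('boss',w2v(atz('wrist',q([(372,27),(372,97)]),76,s)),'jawtop',w2v(atz('wrist',q([(280,49)]),42,s)))
l=cv2.imread('pics/l_wrist.png')
for p in ([50,0,120],[52,0,60]): print(delta(s,v2w([p])[0],tooldown(5.6)))
E
```

```text
boss [[25.7   0.16 76.  ]
 [ 3.04  0.16 76.  ]] jawtop [[26.81 37.37 42.  ]]
[-17.14   7.6    0.02  -0.05   0.02   0.14]
[-17.35  13.6    0.01  -0.05   0.02   0.14]
```

Call:
drive_tool(
  deltas="-6 0 0 0 0 0.1 -1; -12 3 0 0 0 0.1 -1; -17.2 7 0 0 0 0.1 -1; -17.2 11 0 0 0 0.1 -1; -17.2 13.8 0 0 0 0.1 -1; -17 13.8 0 0 0 0.1 -1; -16.7 13.8 0 0 0 0.1 -1; -16.6 13.8 0 0 0 0.1 -1; -16.6 13.8 0 0 0 0.1 -1",
)

```text
clock: 14.45
ee_pos: [486.6, -15.3, 59.0]
ee_rot: [[0.995, 0.003, -0.098], [0.098, 0.001, 0.995], [0.003, -1.0, 0.001]]
ft_force: [-1.0, 0.2, 0.4]
gripper_width: 0.2
```

```bash
python3 - <<'E'
from h import *
np.set_printoptions(suppress=True,precision=2)
s=manip.observe(); print(s['clock'],w2v(s['ee_pos']),s['ft_force'],s['ee_rot'][2])
im,D=manip.grab_frame('wrist'); save('n_wrist',im[0:300,150:500],2.2)
E
```

```text
14.45 [[43.37  0.25 58.96]] [-1.01  0.18  0.38] [ 0. -1.  0.]
```

View pics/n_wrist.png

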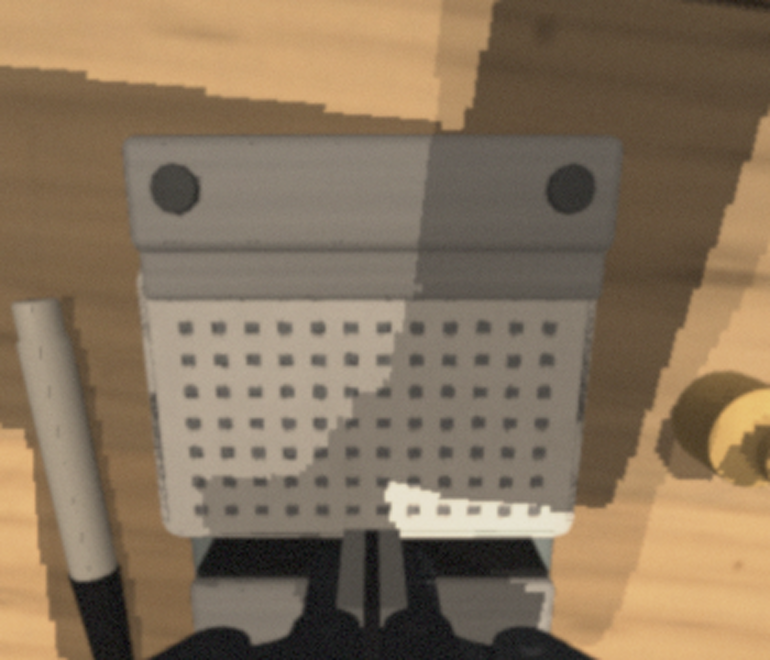

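Call:
drive_tool(
  deltas="0.15 0 0 0 0 0 -1; 0.3 0 0 0 0 0 -1; 0.4 0 0 0 0 0 -1; 0.4 0 0 0 0 0 -1",
)

```text
clock: 15.0
ee_pos: [490.2, -14.9, 58.7]
ee_rot: [[0.995, 0.002, -0.098], [0.098, 0.001, 0.995], [0.002, -1.0, 0.001]]
ft_force: [0.3, -0.3, 1.1]
gripper_width: 0.2
```

```bash
python3 - <<'E'
from h import *
np.set_printoptions(suppress=True,precision=2)
s=manip.observe(); print(s['clock'],w2v(s['ee_pos']),s['ft_force'],s['ee_rot'][2])
E
```

```text
15.0 [[39.66  0.2  58.7 ]] [ 0.28 -0.34  1.14] [ 0. -1.  0.]
```

Call:
drive_tool(
  deltas="0.15 0 0 0 0 0 -1; 0.3 0 0 0 0 0 -1; 0.3 0 0 0 0 0 -1",
)

```text
clock: 15.38
ee_pos: [492.8, -14.6, 58.6]
ee_rot: [[0.995, 0.001, -0.098], [0.098, 0.001, 0.995], [0.001, -1.0, 0.001]]
ft_force: [-1.1, -0.1, 1.1]
gripper_width: -0.1
```

```bash
python3 - <<'E'
from h import *
np.set_printoptions(suppress=True,precision=2)
s=manip.observe(); print(s['clock'],w2v(s['ee_pos']),s['ft_force'],s['ee_rot'][2])
E
```

```text
15.375 [[37.05  0.19 58.6 ]] [-1.08 -0.06  1.06] [ 0. -1.  0.]
```

Call:
drive_tool(
  deltas="0.1 0 0 0 0 0 -1; 0.2 0 0 0 0 0 -1; 0.2 0 0 0 0 0 -1",
)

```text
clock: 15.75
ee_pos: [494.0, -14.5, 58.4]
ee_rot: [[0.995, -0.0, -0.098], [0.098, 0.001, 0.995], [-0.0, -1.0, 0.001]]
ft_force: [-3.2, -0.5, 2.4]
gripper_width: -0.1
```

```bash
python3 - <<'E'
from h import *
np.set_printoptions(suppress=True,precision=2)
s=manip.observe(); print(s['clock'],w2v(s['ee_pos']),s['ft_force'],s['ee_rot'][2])
E
```

```text
15.75 [[35.84  0.16 58.37]] [-3.19 -0.48  2.35] [-0. -1.  0.]
```

Call:
drive_tool(
  deltas="0.15 0 0 0 0 0 -1; 0.2 0 0 0 0 0 -1; 0.2 0 0 0 0 0 -1",
)

```text
clock: 16.12
ee_pos: [496.9, -14.2, 58.5]
ee_rot: [[0.995, 0.001, -0.098], [0.098, 0.001, 0.995], [0.001, -1.0, 0.001]]
ft_force: [0.1, 0.6, -0.9]
gripper_width: 0.0
```

```bash
python3 - <<'E'
from h import *
np.set_printoptions(suppress=True,precision=2)
s=manip.observe(); print(s['clock'],w2v(s['ee_pos']),s['ft_force'],s['ee_rot'][2])
E
```

```text
16.125 [[32.93  0.14 58.48]] [ 0.13  0.6  -0.92] [ 0. -1.  0.]
```

Call:
drive_tool(
  deltas="-0.4 0 0 0 0 0 -1; -0.4 -4 0 0 0 0 -1; 0 -8 0 0 0 0 -1; 5 -11 0 0 0 0 -1; 10 -13.8 0 0 0 0 -1; 15.5 -13.8 0 0 0 0 -1; 15.5 -13.8 0 0 0 0 -1; 15.5 -13.8 0 0 0 0 -1",
)

```text
clock: 17.12
ee_pos: [650.2, 0.9, 195.9]
ee_rot: [[0.995, -0.001, -0.098], [0.098, 0.001, 0.995], [-0.001, -1.0, 0.001]]
ft_force: [1.2, -0.5, -0.7]
gripper_width: -0.2
```

```bash
cat >> h.py <<'E'
def fit(D,s,c0,c1,r0,r1):
    uu,vv=np.meshgrid(np.arange(c0,c1),np.arange(r0,r1)); uv=np.c_[uu.ravel(),vv.ravel()]
    P=w2v(atdepth('wrist',uv,D,s)); P=P[(P[:,2]>70)&(P[:,2]<95)]
    A=np.c_[P[:,0]-P[:,0].mean(),np.ones(len(P))]; k=np.linalg.lstsq(A,P[:,2],rcond=None)[0]
    return np.round([P[:,0].min(),P[:,0].max(),*k,P[:,0].mean(),len(P)],2)
E
python3 - <<'E'
from h import *
np.set_printoptions(suppress=True,precision=2)
s=manip.observe(); print(s['clock'],w2v(s['ee_pos']),s['ft_force'],s['ee_rot'][2])
im,D=manip.grab_frame('wrist'); save('o_wrist',im[0:300,150:500],2.2); np.save('o_wrist.npy',D)
print(fit(D,s,305,333,76,106))
E
```

```text
17.125 [[-121.07    0.13  195.87]] [ 1.24 -0.48 -0.75] [-0. -1.  0.]
[-43.31 -20.29   0.05  82.14 -32.14 831.  ]
```

View pics/o_wrist.png

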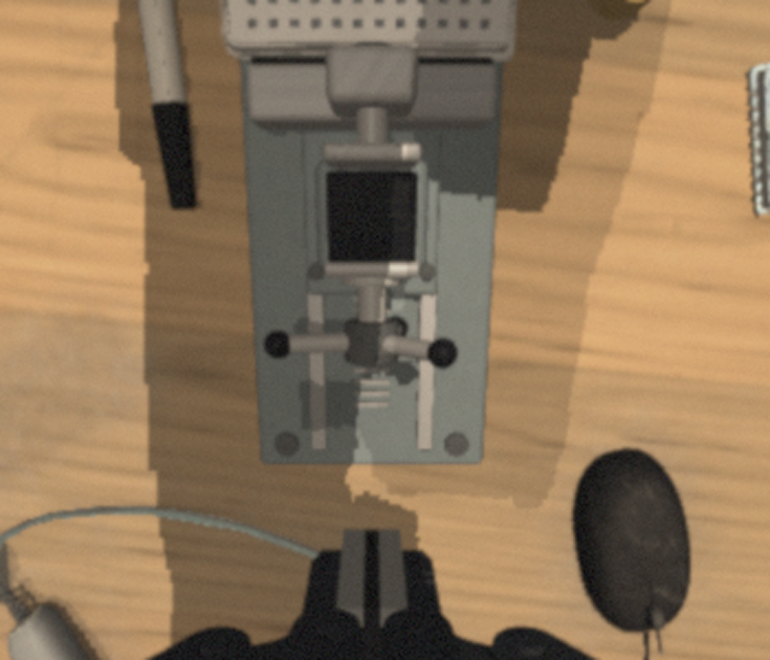

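```bash
python3 - <<'E'
from h import *
np.set_printoptions(suppress=True,precision=2)
s=manip.observe(); D=np.load('o_wrist.npy')
q=lambda l:np.array(l)/2.2+[150,0]
print(fit(D,s,303,335,81,116))
P=w2v(atdepth('wrist',[(319,r) for r in range(74,122,3)],D,s));print(P[:,[0,2]].T)
print('pp',w2v(atz('wrist',q([(372,162),(372,145)]),100,s)),'bedrear',w2v(atz('wrist',q([(372,462)]),10,s)))
print('hub60',w2v(atz('wrist',q([(363,343)]),60,s)),'jaw',w2v(atz('wrist',q([(280,63)]),42,s)))
E
```

```text
[ -51.03  -24.31    0.25   81.88  -37.42 1116.  ]
[[-19.89 -20.25 -23.62 -25.95 -28.07 -30.43 -32.68 -34.96 -37.32 -39.66
  -42.04 -44.43 -46.88 -49.3  -51.83 -54.26]
 [ 92.56  71.37  84.46  85.54  83.04  84.22  82.94  81.59  82.17  80.65
   81.38  81.06  78.51  79.28  76.98  78.25]]
pp [[-20.34   0.13 100.  ]
 [-14.98   0.13 100.  ]] bedrear [[-161.16   -0.03   10.  ]]
hub60 [[-88.86   3.93  60.  ]] jaw [[22.9  37.55 42.  ]]
```

```bash
python3 - <<'E'
from h import *
np.set_printoptions(suppress=True,precision=2)
s=manip.observe(); D=np.load('o_wrist.npy')
q=lambda l:np.array(l)/2.2+[150,0]
print('balls',w2v(atdepth('wrist',q([(277,343),(443,352),(300,343),(420,349),(442,350),(279,345)]),D,s)))
for p in ([-89,-38,110],[-89,-38,99]): print(delta(s,v2w([p])[0],tooldown(5.6)))
E
```

```text
balls [[-86.42  38.79  74.67]
 [-86.46 -26.66  95.26]
 [-87.14  29.88  70.35]
 [-86.75 -18.58  87.08]
 [-85.82 -26.34  94.6 ]
 [-87.46  38.19  73.36]]
[-3.15  8.63  3.81 -0.05  0.02 -0.04]
[-3.15  9.73  3.81 -0.05  0.02 -0.04]
```

Call:
drive_tool(
  deltas="-3.1 2 3.8 0 0 0 -1; -3.1 6.5 3.8 0 0 0 -1; -3.1 9 3.8 0 0 0 -1; -3.1 9.6 3.8 0 0 0 -1; -3.1 10.2 3.8 0 0 0 -1; -3.1 10.8 3.8 0 0 0 -1; -3.1 11.5 3.8 0 0 0 -1; -3.1 12.2 3.8 0 0 0 -1; -3.1 13 3.8 0 0 0 -1; -3.1 13.8 3.8 0 0 0 -1; -3.1 14.5 3.8 0 0 0 -1; -3.1 15.2 3.8 0 0 0 -1",
)

```text
clock: 18.68
ee_pos: [614.7, 46.1, 44.9]
ee_rot: [[0.995, -0.001, -0.104], [0.104, 0.021, 0.994], [0.001, -1.0, 0.021]]
ft_force: [-1.2, 22.3, -2.2]
gripper_width: 0.1
```

```bash
python3 - <<'E'
from h import *
np.set_printoptions(suppress=True,precision=2)
s=manip.observe(); print(s['clock'],w2v(s['ee_pos']),s['ft_force'],s['ft_torque'],s['ee_rot'][2])
im,D=manip.grab_frame('wrist'); save('p_wrist',im[0:300,150:500],2.2)
E
```

```text
18.675 [[-90.12 -48.38  44.93]] [-1.18 22.33 -2.16] [4.62 0.35 0.02] [ 0.   -1.    0.02]
```

View pics/p_wrist.png

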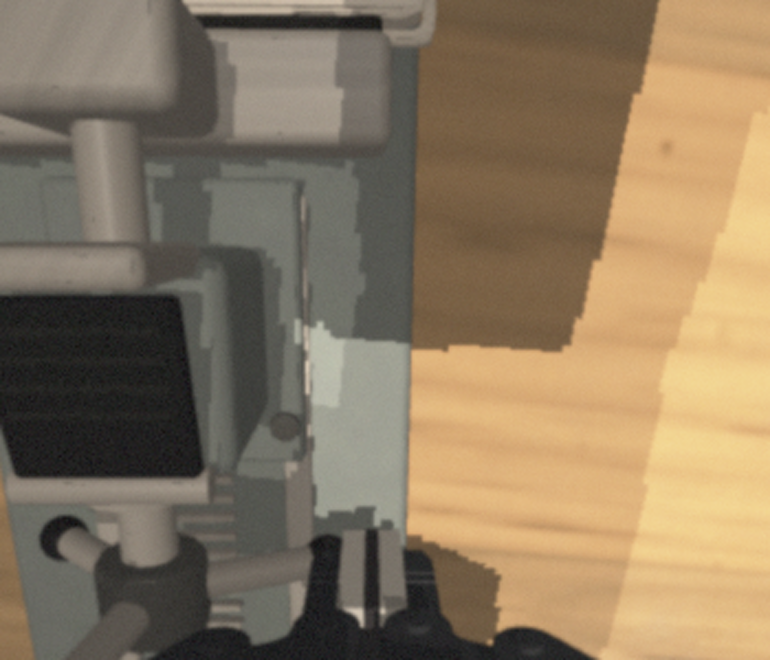

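Call:
drive_tool(
  deltas="0 0 0.8 0 0 0 -1; 0 0 1.2 0 0 0 -1; 0 -4 1.2 -1 0 0 -1; 0 -8 0 -1.2 0 0 -1; 3 -13 -3 -1.2 0 0 -1; 3.5 -15 -5 -1.2 0 0 -1; 3.5 -15 -5 -1.2 0 0 -1",
)

```text
clock: 19.6
ee_pos: [657.0, -5.9, 195.5]
ee_rot: [[0.995, 0.006, -0.1], [0.1, -0.002, 0.995], [0.006, -1.0, -0.003]]
ft_force: [-0.2, -0.2, -0.5]
gripper_width: -0.1
```

```bash
python3 - <<'E'
from h import *
np.set_printoptions(suppress=True,precision=2)
s=manip.observe(); print(s['clock'],w2v(s['ee_pos']),s['ft_force'],s['ee_rot'][2])
im,D=manip.grab_frame('wrist'); save('r_wrist',im[0:300,150:500],2.2); np.save('r_wrist.npy',D)
E
```

```text
19.6 [[-127.13    7.55  195.53]] [-0.18 -0.25 -0.51] [ 0.01 -1.   -0.  ]
```

View pics/r_wrist.png

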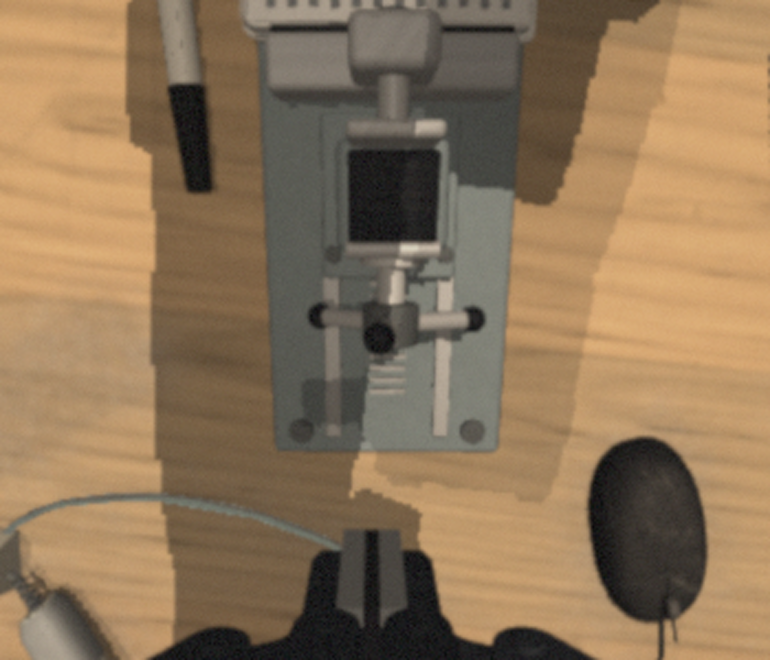

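```bash
python3 - <<'E'
from h import *
np.set_printoptions(suppress=True,precision=2)
s=manip.observe(); D=np.load('r_wrist.npy')
q=lambda l:np.array(l)/2.2+[150,0]
print('balls',w2v(atdepth('wrist',q([(319,316),(474,319),(381,334)]),D,s)))
print(fit(D,s,312,346,72,108))
for p in ([-89,-38,110],[-89,-38,62]): print(delta(s,v2w([p])[0],tooldown(5.6)))
E
```

```text
balls [[-85.06  30.67  38.42]
 [-84.74 -38.01  49.07]
 [-83.32   3.36 102.41]]
[ -49.69  -22.84    0.26   79.75  -36.07 1222.  ]
[-3.65  8.34  4.45  0.08  0.24  0.1 ]
[-3.66 13.14  4.46  0.08  0.24  0.1 ]
```

Call:
drive_tool(
  deltas="-4 3 -1.9 0 0 0 -1; -4 8 -1.9 0 0 0 -1; -4 10.7 -1.9 0 0 0 -1; -4 10.8 -1.4 0 0 0 -1; -4 10.8 -0.8 0 0 0 -1; -4 10.8 -0.2 0 0 0 -1; -4 10.8 0.4 0 0 0 -1; -4 10.9 0.9 0 0 0 -1; -4 11 1.4 0 0 0 -1; -4 11.1 1.9 0 0 0 -1; -4 11.2 2.3 0 0 0 -1; -4 11.2 2.4 0 0 0 -1",
)

```text
clock: 21.15
ee_pos: [614.5, 12.4, 82.4]
ee_rot: [[0.995, 0.005, -0.1], [0.1, -0.007, 0.995], [0.004, -1.0, -0.008]]
ft_force: [1.4, -10.1, 0.1]
gripper_width: -0.1
```

```bash
python3 - <<'E'
from h import *
np.set_printoptions(suppress=True,precision=2)
s=manip.observe(); print(s['clock'],w2v(s['ee_pos']),s['ft_force']@Rv,s['ee_rot'][2])
im,D=manip.grab_frame('wrist'); save('s_wrist',im[0:300,150:500],2.2)
E
```

```text
21.15 [[-86.71 -14.86  82.38]] [-0.45 10.19  0.13] [ 0.   -1.   -0.01]
```

View pics/s_wrist.png

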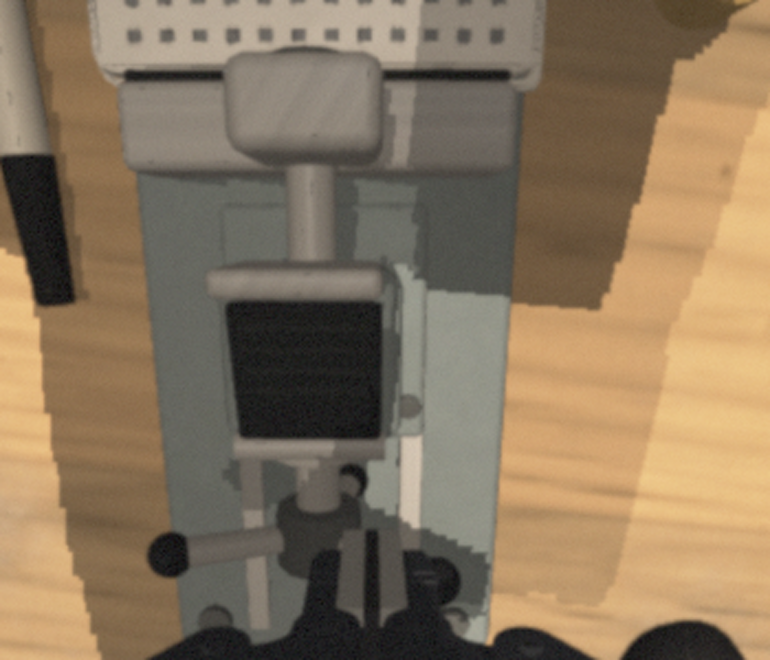

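Call:
drive_tool(
  deltas="0 0 -0.4 0 0 0 -1; 0 -4 -0.4 0.4 0 0 -1; 2 -8 0 0.4 0 0 -1; 4 -11.2 0 0.4 0 0 -1; 4 -11.2 0 0.4 0 0 -1",
)

```text
clock: 21.82
ee_pos: [657.5, 19.0, 198.6]
ee_rot: [[0.995, 0.013, -0.101], [0.101, 0.003, 0.995], [0.013, -1.0, 0.002]]
ft_force: [0.0, -1.0, -0.2]
gripper_width: -0.0
```

```bash
python3 - <<'E'
from h import *
np.set_printoptions(suppress=True,precision=2)
s=manip.observe(); print(s['clock'],w2v(s['ee_pos']),s['ft_force']@Rv,s['ee_rot'][2])
im,D=manip.grab_frame('wrist'); save('t_wrist',im[0:300,150:500],2.2); np.save('t_wrist.npy',D)
E
```

```text
21.825 [[-130.13  -17.23  198.6 ]] [ 0.06  0.96 -0.17] [ 0.01 -1.    0.  ]
```

View pics/t_wrist.png

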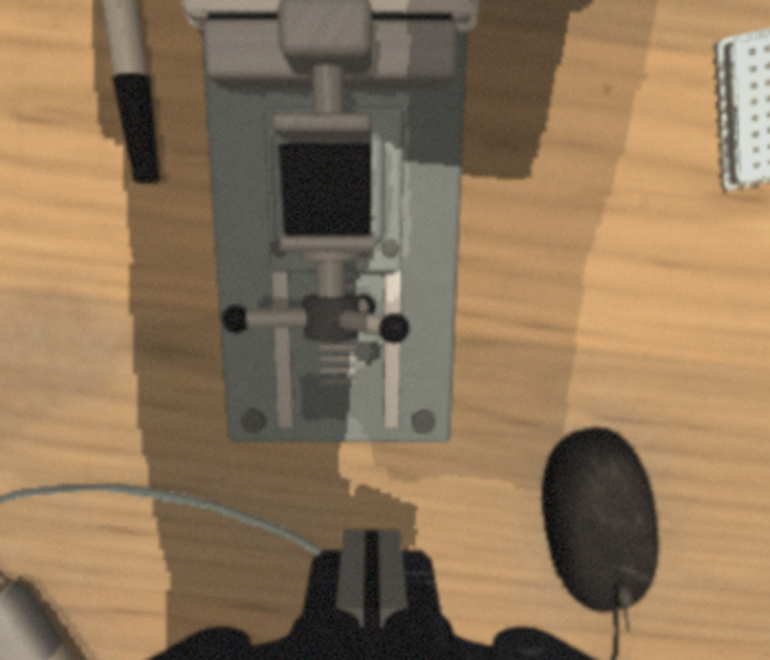

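```bash
python3 - <<'E'
from h import *
np.set_printoptions(suppress=True,precision=2)
s=manip.observe(); D=np.load('t_wrist.npy')
q=lambda l:np.array(l)/2.2+[150,0]
print('balls',w2v(atdepth('wrist',q([(235,318),(394,327)]),D,s)))
print(fit(D,s,280,316,68,104))
for p in ([-88,-30,110],[-88,-30,96],[-88,-40,66]): print(delta(s,v2w([p])[0],tooldown(5.6)))
E
```

```text
balls [[-85.39  38.99  70.13]
 [-85.28 -25.26  94.54]]
[ -49.63  -22.75    0.25   79.83  -36.02 1293.  ]
[-4.05  8.6   1.29 -0.09  0.21  0.47]
[-4.06 10.    1.29 -0.09  0.21  0.47]
[-4.08 13.    2.28 -0.09  0.21  0.47]
```

Call:
drive_tool(
  deltas="-4 3 1.2 0 0.2 0.5 -1; -4 8 1.2 0 0.2 0.5 -1; -4.1 9.9 1.2 0 0.2 0.5 -1; -4.1 10.3 1.3 0 0.2 0.5 -1; -4.1 10.6 1.4 0 0.2 0.5 -1; -4.1 10.9 1.5 0 0.2 0.5 -1; -4.1 10.9 1.5 0 0.2 0.5 -1",
)

```text
clock: 22.75
ee_pos: [609.5, 34.5, 87.9]
ee_rot: [[0.995, -0.007, -0.101], [0.101, 0.011, 0.995], [-0.005, -1.0, 0.012]]
ft_force: [-8.4, 10.1, 14.7]
gripper_width: 0.4
```

```bash
python3 - <<'E'
from h import *
np.set_printoptions(suppress=True,precision=2)
s=manip.observe(); print(s['clock'],w2v(s['ee_pos']),s['ft_force']@Rv,s['ee_rot'][2])
E
```

```text
22.75 [[-83.84 -37.33  87.9 ]] [  7.35 -10.85  14.65] [-0.01 -1.    0.01]
```

Call:
drive_tool(
  deltas="0.2 -1 -0.5 -0.6 0 -0.4 -1; 0.2 -2.2 -1.5 -0.6 0 -0.4 -1; 0.2 -2 -2.6 -0.6 0 -0.4 -1; 0.2 -0.4 -2.6 -0.6 0 -0.4 -1; 0.2 0.1 -2.3 -0.6 0 -0.4 -1; 0.2 0.45 -2 -0.6 0 -0.4 -1; 0.2 0.85 -1.6 -0.6 0 -0.4 -1; 0.2 1.3 -1.3 -0.6 0 -0.4 -1; 0.2 1.3 -1.3 -0.6 0 -0.4 -1",
)

```text
clock: 23.88
ee_pos: [613.7, 19.9, 75.1]
ee_rot: [[0.995, 0.003, -0.1], [0.1, -0.003, 0.995], [0.003, -1.0, -0.003]]
ft_force: [0.7, -6.6, 7.3]
gripper_width: 0.0
```

```bash
python3 - <<'E'
from h import *
np.set_printoptions(suppress=True,precision=2)
s=manip.observe(); print(s['clock'],w2v(s['ee_pos']),s['ft_force']@Rv,s['ee_rot'][2])
im,D=manip.grab_frame('wrist'); save('u_wrist',im[0:300,150:500],2.2)
E
```

```text
23.875 [[-86.56 -22.39  75.06]] [-0.08  6.61  7.33] [ 0. -1. -0.]
```

View pics/u_wrist.png

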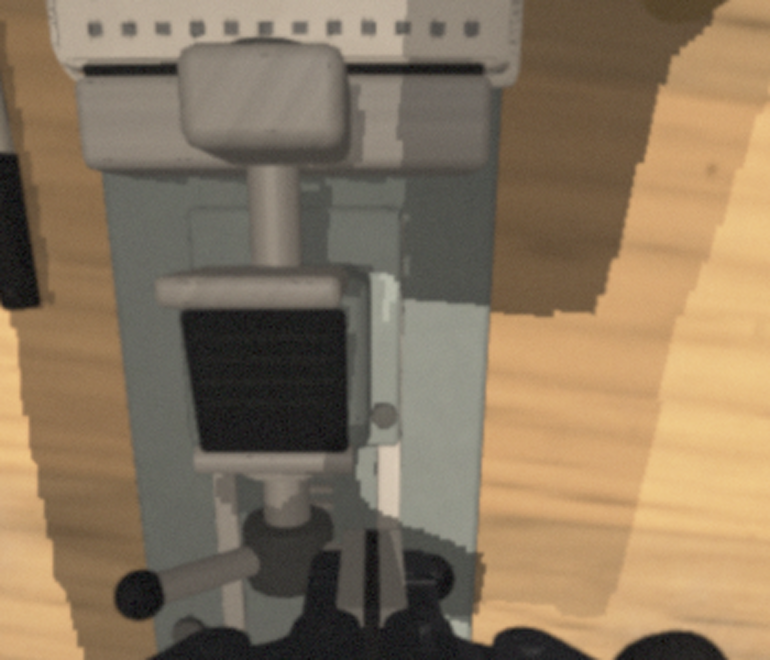

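Call:
drive_tool(
  deltas="0 -2 0 0 0 0 -1; 0 -6 0 0 0 0 -1; -5 -10 -1 0 0 0 -1; -11 -10 -2.2 0 0 0 -1; -13 -8 -2.2 0 0 0 -1; -13 -7 -2.2 0 0 0 -1; -13 -7 -2.2 0 0 0 -1",
)

```text
clock: 24.8
ee_pos: [486.6, -14.4, 143.6]
ee_rot: [[0.995, 0.002, -0.1], [0.1, -0.003, 0.995], [0.002, -1.0, -0.003]]
ft_force: [-0.1, -0.0, -0.2]
gripper_width: -0.2
```

```bash
python3 - <<'E'
from h import *
np.set_printoptions(suppress=True,precision=2)
s=manip.observe(); print(s['clock'],w2v(s['ee_pos']),s['ft_force']@Rv,s['ee_rot'][2])
im,D=manip.grab_frame('wrist'); save('v_wrist',im[0:300,150:500],2.2); np.save('v_wrist.npy',D)
im,D=manip.grab_frame('top'); save('v_top',im[100:310,320:450],2.8)
im,D=manip.grab_frame('scene'); save('v_scene',im[160:300,220:430],3.8)
E
```

```text
24.8 [[ 43.27  -0.59 143.59]] [ 0.12 -0.01 -0.21] [ 0. -1. -0.]
```

View pics/v_wrist.png

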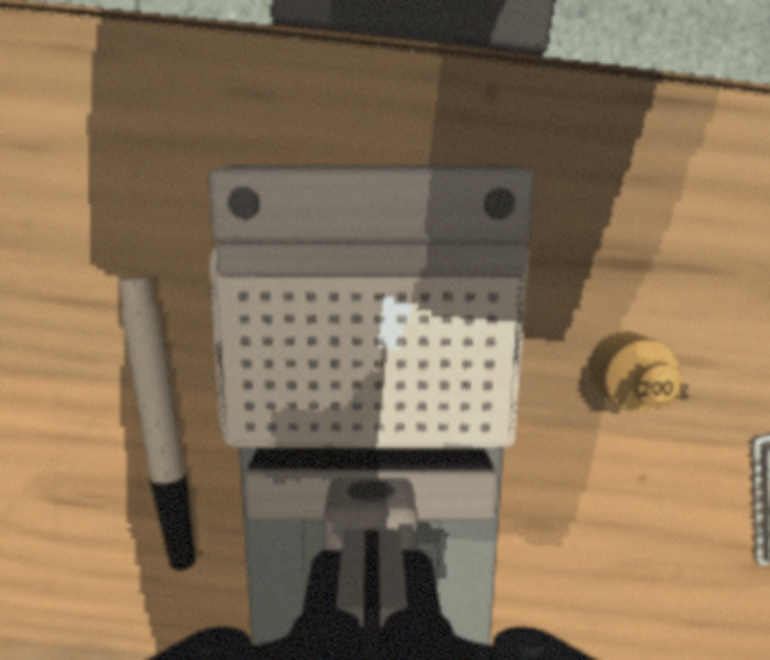

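View pics/v_scene.png

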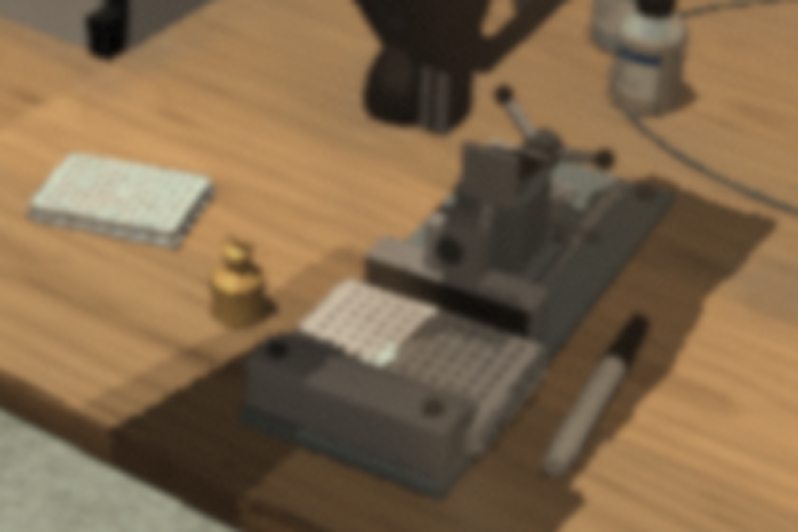

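```bash
python3 - <<'E'
from h import *
np.set_printoptions(suppress=True,precision=2)
s=manip.observe(); q=lambda l:np.array(l)/2.2+[150,0]
print('plate24',w2v(atz('wrist',q([(300,445)]),24,s)),'jaw15',w2v(atz('wrist',q([(300,450)]),15,s)),'jaw42',w2v(atz('wrist',q([(300,470)]),42,s)),'lip',w2v(atz('wrist',q([(300,275)]),36,s)))
im=cv2.imread('pics/v_wrist.png'); cv2.imwrite('pics/v2.png',cv2.resize(im[420:490,200:540],None,fx=2.3,fy=4,interpolation=cv2.INTER_CUBIC))
D=np.load('v_wrist.npy'); P=w2v(atdepth('wrist',[(290,r) for r in range(196,222)],D,s)); print(P[:,[0,2]].T)
E
```

```text
plate24 [[31.88 30.71 24.  ]] jaw15 [[26.52 31.85 15.  ]] jaw42 [[27.32 28.9  42.  ]] lip [[103.29  27.18  36.  ]]
[[38.21 37.28 36.01 35.82 34.39 32.59 32.32 29.71 30.19 29.8  29.44 29.58
  29.98 29.59 29.33 29.16 27.99 26.39 26.29 25.88 25.14 23.93 22.53 22.32
  21.36 20.24]
 [24.48 24.64 23.71 26.17 24.77 22.31 24.48 19.69 24.04 25.8  27.6  30.77
  34.62 36.19 38.1  40.24 39.63 37.91 40.18 41.6  42.13 41.48 40.36 42.25
  42.24 41.84]]
```

View pics/v2.png

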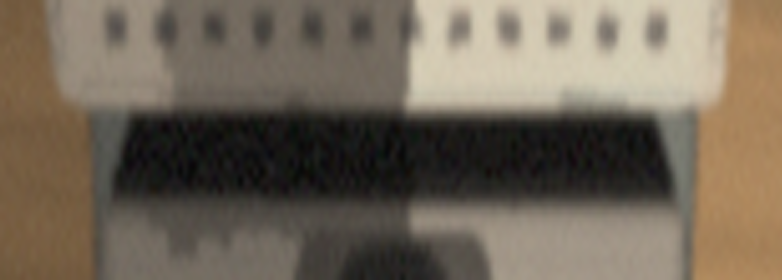

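Call:
drive_tool(
  deltas="5 -5 0 0 0 0 -1; 11 -5.4 0 0 0 0 -1; 17 -5.4 0 0 0 0 -1; 17 -5.4 0 0 0 0 -1; 17 -5.4 0 0 0 0 -1",
)

```text
clock: 25.58
ee_pos: [657.0, 2.9, 198.6]
ee_rot: [[0.995, 0.003, -0.1], [0.1, -0.003, 0.995], [0.002, -1.0, -0.003]]
ft_force: [-0.4, 0.7, -0.5]
gripper_width: -0.2
```

```bash
python3 - <<'E'
from h import *
np.set_printoptions(suppress=True,precision=2)
s=manip.observe(); print(s['clock'],w2v(s['ee_pos']),s['ft_force']@Rv,s['ee_rot'][2])
im,D=manip.grab_frame('wrist'); save('w_wrist',im[0:300,150:500],2.2); np.save('w_wrist.npy',D)
E
```

```text
25.575 [[-128.03   -1.23  198.62]] [ 0.36 -0.71 -0.52] [ 0. -1. -0.]
```

View pics/w_wrist.png

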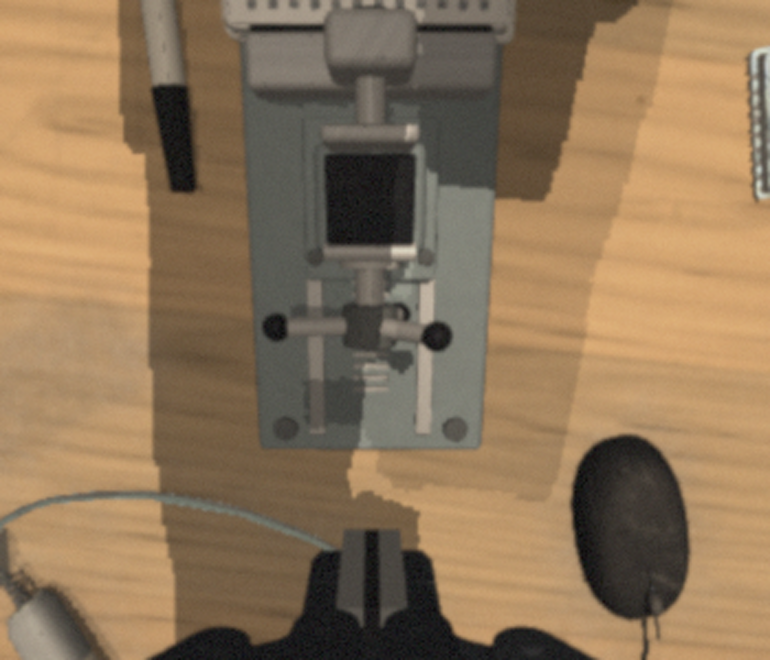

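```bash
cat >> h.py <<'E'
def balls(D,s,pts):
    q=np.array(pts)/2.2+[150,0]
    for c in q:
        # median of depth in 5x5 near centre
        r=[];
        P=w2v(atdepth('wrist',[(c[0]+i,c[1]+j) for i in (-1,0,1) for j in (-1,0,1)],D,s)); P=np.median(P,0)
        z=P[2]-5; print('ball',np.round(P,1),'ang deg',round(np.degrees(np.arctan2(z-60,-P[1])),1))
E
python3 - <<'E'
from h import *
s=manip.observe(); D=np.load('w_wrist.npy')
balls(D,s,[(275,327),(437,336)]); print(fit(D,s,303,335,73,108))
E
```

```text
ball [-87.7  39.2  73.6] ang deg 167.6
ball [-87.6 -25.1  96.4] ang deg 51.4
[-5.150e+01 -2.500e+01  2.500e-01  8.208e+01 -3.810e+01  1.111e+03]
```

Call:
drive_tool(
  deltas="-4 4 1 0.2 0 0 -1; -4 9 1 0.2 0 0 -1; -4 10.6 1 0.2 0 0 -1; -4 10.9 1.15 0.2 0 0 -1; -4 11.2 1.3 0.2 0 0 -1; -4 11.35 1.45 0.2 0 0 -1; -4 11.5 1.6 0.2 0 0 -1; -4 11.7 1.8 0.2 0 0 -1; -4 11.9 2 0.2 0 0 -1; -4 11.9 2 0.2 0 0 -1; -4 11.9 2 0.2 0 0 -1",
)

```text
clock: 27.0
ee_pos: [617.3, 17.5, 83.2]
ee_rot: [[0.995, 0.008, -0.1], [0.1, -0.001, 0.995], [0.008, -1.0, -0.002]]
ft_force: [-1.6, -3.2, 7.0]
gripper_width: -0.3
```

```bash
cat >> h.py <<'E'
def rep(off=6):
    s=manip.observe(); p=w2v(s['ee_pos'])[0]; F=s['ft_force']@Rv
    y,z=p[1]-off,p[2]-60; t=-(y*-F[2]-z*-F[1])
    print(s['clock'],'tcp',np.round(p,1),'F',np.round(F,1),'tilt',np.round(s['ee_rot'][2],3),'arm-end N',round(abs(y*F[2]-z*F[1])/40,1))
    return s
E
python3 - <<'E'
from h import *
s=rep()
im,D=manip.grab_frame('wrist'); save('x_wrist',im[0:300,150:500],2.2)
E
```

```text
27.0 tcp [-89.9 -19.6  83.2] F [1.9 3.  7. ] tilt [ 0.008 -1.    -0.002] arm-end N 6.2
```

View pics/x_wrist.png

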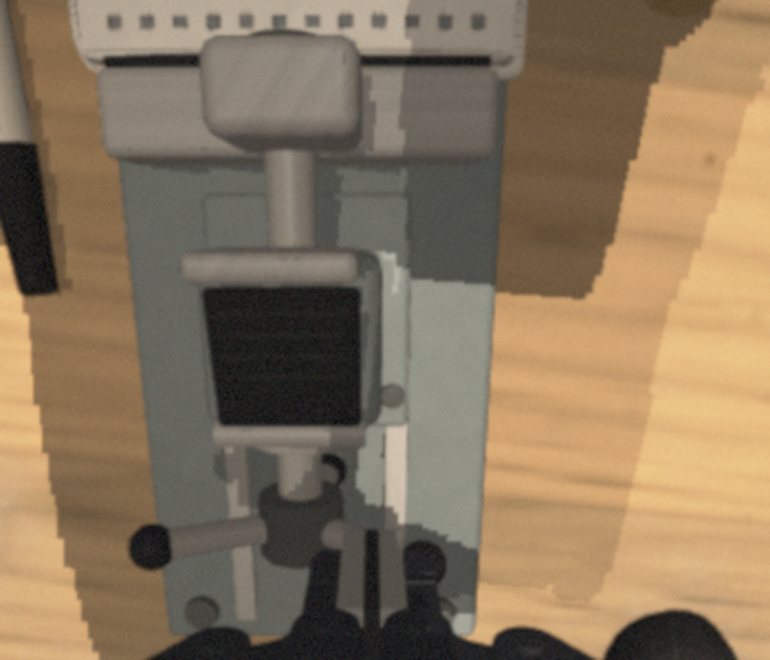

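```bash
cat >> h.py <<'E'
def ballray(s,pts,x=-87.0,yc=0.0):
    q=np.array(pts)/2.2+[150,0]
    o,d=ray('wrist',q,s); o=w2v(o)[0]; d=d@Rv
    for k in d:
        P=o+k*((x-o[0])/k[0]); print(np.round(P,1),'ang',round(np.degrees(np.arctan2(P[2]-60,-(P[1]-yc))),1),'r',round(np.hypot(P[2]-60,P[1]-yc),1))
E
python3 - <<'E'
from h import *
s=manip.observe()
print('x'); ballray(s,[(425,562),(152,547)])
u=dict(s); u['ee_pos']=np.array([613.7,19.9,75.1]); u['ee_rot']=np.array([[0.995,0.003,-0.1],[0.1,-0.003,0.995],[0.003,-1,-0.003]])
print('u'); ballray(u,[(430,578),(140,594)])
a=dict(s); a['ee_pos']=np.array([614.5,12.4,82.4]); a['ee_rot']=np.array([[0.995,0.005,-0.1],[0.1,-0.007,0.995],[0.004,-1,-0.008]])
print('s'); ballray(a,[(437,580),(168,554)])
w=dict(s); w['ee_pos']=np.array([657.0,2.9,198.6]); w['ee_rot']=np.array([[0.995,0.003,-0.1],[0.1,-0.003,0.995],[0.002,-1,-0.003]])
print('w'); ballray(w,[(437,336),(275,327)])
E
```

```text
x
[-87.  -32.1  87.7] ang 40.8 r 42.4
[-87.   35.   80.7] ang 149.5 r 40.7
u
[-87. -36.  81.] ang 30.2 r 41.6
[-87.   30.1  88.7] ang 136.3 r 41.6
s
[-87.  -30.1  89.6] ang 44.5 r 42.2
[-87.   36.9  77.8] ang 154.3 r 40.9
w
[-87.  -24.3 105.6] ang 62.0 r 51.7
[-87.   37.6  83.8] ang 147.7 r 44.5
```

Call:
drive_tool(
  deltas="0.2 0.4 0.1 0 0 0 -1; 0.2 0.4 0.1 0 0 0 -1; 0.2 0.4 0.1 0 0 0 -1; 0.2 0.4 0.1 0 0 0 -1",
)

```text
clock: 27.55
ee_pos: [620.4, 17.7, 82.1]
ee_rot: [[0.995, 0.011, -0.099], [0.099, -0.003, 0.995], [0.011, -1.0, -0.004]]
ft_force: [-3.5, -3.1, 7.1]
gripper_width: -0.1
```

```bash
python3 - <<'E'
from h import *
s=rep()
im,D=manip.grab_frame('wrist'); save('y_wrist',im[0:300,150:500],2.2)
E
```

```text
27.55 tcp [-93.  -19.5  82.1] F [3.8 2.7 7.1] tilt [ 0.011 -1.    -0.004] arm-end N 6.0
```

View pics/y_wrist.png

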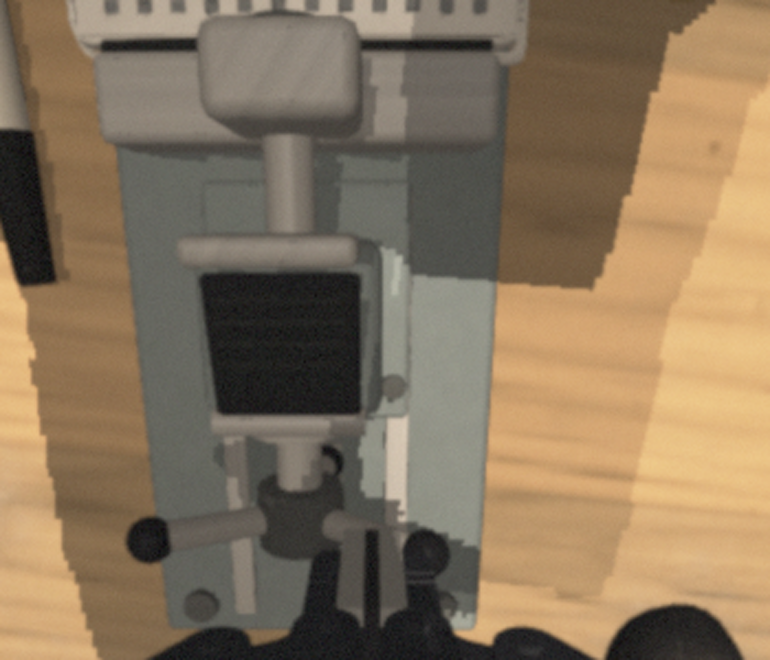

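Call:
drive_tool(
  deltas="-0.3 0.2 0.1 0 0 0.6 -1; -0.6 0.4 0.2 0 0 0.6 -1; -0.7 0.6 0.3 0 0 0.6 -1; -0.7 0.8 0.4 0 0 0.6 -1; -0.7 0.8 0.4 0 0 0.6 -1; -0.7 0.8 0.4 0 0 0.6 -1",
)

```text
clock: 28.35
ee_pos: [619.7, 20.6, 78.2]
ee_rot: [[0.995, 0.014, -0.099], [0.099, -0.005, 0.995], [0.014, -1.0, -0.007]]
ft_force: [4.1, -1.8, 9.6]
gripper_width: 0.1
```

```bash
python3 - <<'E'
from h import *
s=rep()
im,D=manip.grab_frame('wrist'); save('z_wrist',im[0:300,150:500],2.2)
E
```

```text
28.35 tcp [-92.6 -22.5  78.2] F [-3.9  2.2  9.6] tilt [ 0.014 -1.    -0.007] arm-end N 7.9
```

View pics/z_wrist.png

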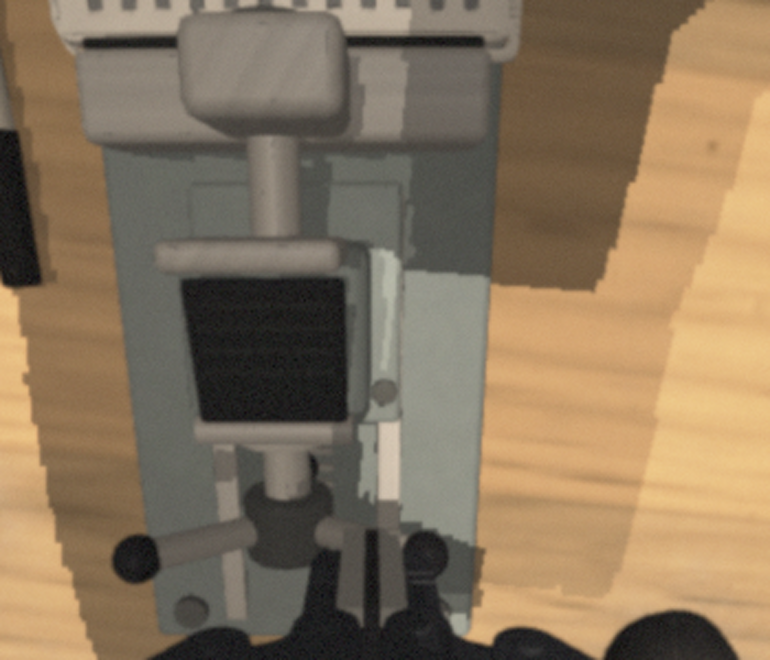

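Call:
drive_tool(
  deltas="0 -0.3 -0.3 0 0 0 -1; 0 -0.6 -0.8 0 0 0 -1; 0 -1.2 -1.3 0 0 0.8 -1; 0 -4 -1.5 0 0 0.8 -1; 1.5 -8 -2 0 0 0.8 -1; 3.5 -12 -2.1 0 0 0.8 -1; 3.5 -12 -2.1 0 0 0.8 -1; 3.5 -12 -2.1 0 0 0.8 -1",
)

```text
clock: 29.4
ee_pos: [654.0, 3.7, 197.8]
ee_rot: [[0.995, -0.002, -0.099], [0.099, -0.006, 0.995], [-0.003, -1.0, -0.006]]
ft_force: [0.4, -0.2, -1.5]
gripper_width: 0.1
```

```bash
python3 - <<'E'
from h import *
s=rep()
im,D=manip.grab_frame('wrist'); save('aa_wrist',im[0:300,150:500],2.2); np.save('aa_wrist.npy',D)
E
```

```text
29.4 tcp [-125.1   -2.3  197.8] F [-0.4  0.2 -1.5] tilt [-0.003 -1.    -0.006] arm-end N 0.5
```

View pics/aa_wrist.png

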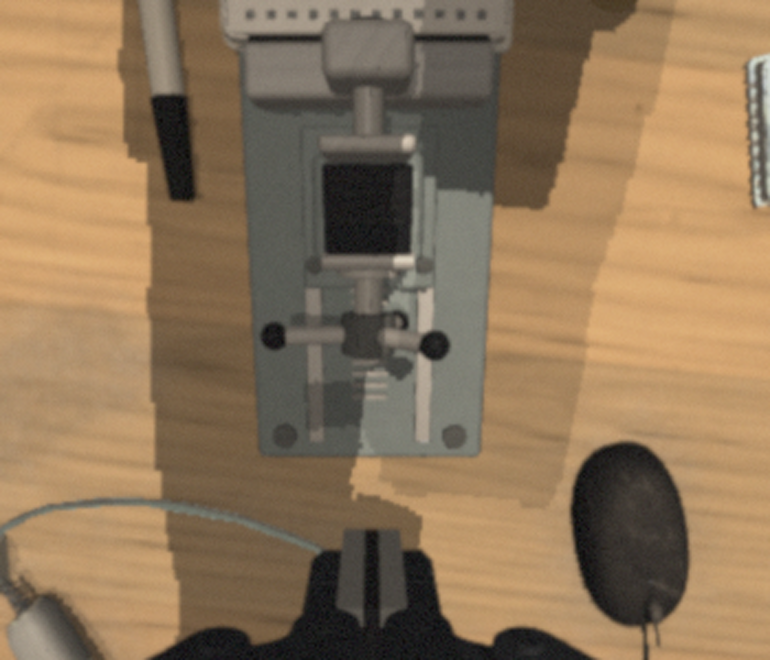

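```bash
python3 - <<'E'
from h import *
s=manip.observe(); D=np.load('aa_wrist.npy')
balls(D,s,[(273,336),(434,345)]); ballray(s,[(434,345),(273,336)]); print(fit(D,s,303,335,75,112))
E
```

```text
ball [-87.9  39.3  72.1] ang deg 169.8
ball [-87.7 -25.1  94.8] ang deg 50.0
[-87.  -24.8  98.8] ang 57.4 r 46.0
[-87.   38.4  77.1] ang 156.1 r 42.1
[-5.133e+01 -2.316e+01  2.500e-01  8.125e+01 -3.708e+01  1.183e+03]
```

Call:
drive_tool(
  deltas="-4 0 0 0 0 0 -1; -7.8 1 0 0 0 0 -1; -7.8 4 0 0 0 0 -1; -7.8 4.5 0 0 0 0 -1; -7.8 4.5 0 0 0 0 -1",
)

```text
clock: 30.08
ee_pos: [575.0, -4.2, 151.7]
ee_rot: [[0.995, -0.005, -0.099], [0.099, -0.006, 0.995], [-0.006, -1.0, -0.006]]
ft_force: [0.1, 0.5, 0.1]
gripper_width: -0.0
```

```bash
python3 - <<'E'
from h import *
np.set_printoptions(suppress=True,precision=1)
s=rep()
im,D=manip.grab_frame('wrist'); save('bb_wrist',im[60:160,200:440],3.3); np.save('bb.npy',D); cv2.imwrite('pics/bb_full.png',im[:,:,::-1])
for c in (270,290,350): 
  P=w2v(atdepth('wrist',[(c,r) for r in range(85,125)],D,s)); print(P[:,[0,2]].T)
E
```

```text
30.075 tcp [-45.8  -2.1 151.7] F [-0.2 -0.5  0.1] tilt [-0. -1. -0.] arm-end N 1.1
[[49.1 48.4 47.5 46.7 45.9 45.1 44.2 43.5 42.7 41.8 41.1 40.2 39.4 38.5
  37.7 36.9 36.  35.2 34.4 33.6 32.8 31.9 31.  30.2 29.4 28.6 27.8 27.1
  26.2 25.4 24.7 23.9 23.  22.2 21.5 20.7 19.8 19.  18.3 17.4]
 [24.5 23.2 24.5 24.2 25.1 24.9 25.4 23.5 24.  23.9 21.5 23.9 22.  24.1
  23.4 23.6 23.9 22.8 23.3 13.8  9.9  9.6 37.  38.2 38.5 37.2 39.  41.4
  39.9 39.6 41.  40.6 40.1 40.4 41.4 41.4 41.  40.6 41.6 41.3]]
[[49.2 48.4 47.5 46.7 45.9 45.1 44.3 43.5 42.6 41.8 41.  40.2 39.3 38.5
  37.7 36.8 36.  35.2 34.3 33.6 32.8 31.9 31.  30.2 29.4 28.6 27.8 27.
  26.2 25.5 24.6 23.9 23.  22.3 21.5 20.6 19.8 19.  18.2 17.4]
 [22.6 23.  23.5 23.4 24.  23.2 23.4 22.3 24.1 23.7 23.1 23.6 24.3 24.
  23.1 24.7 23.6 23.1 24.3 15.   9.6 15.6 38.4 37.3 38.7 37.2 38.7 38.8
  40.1 41.5 40.6 41.2 40.7 41.7 41.9 40.2 41.1 40.1 41.2 40.8]]
[[49.2 48.4 47.5 46.7 45.9 45.1 44.4 43.5 42.7 41.8 41.  40.2 39.4 38.5
  37.7 36.9 36.1 35.2 34.4 33.5 32.8 31.9 31.  30.2 29.4 28.6 27.8 27.1
  26.3 25.5 24.7 23.9 23.1 22.3 21.5 20.7 19.8 19.1 18.2 17.4]
 [23.8 23.6 24.2 23.8 23.1 24.1 22.1 23.8 22.3 23.3 24.1 23.2 22.8 24.1
  23.4 23.3 22.9 23.  22.7 23.7 14.2 14.7 37.7 38.6 36.4 37.7 39.2 40.2
  40.3 41.4 41.7 41.6 41.6 41.  40.6 40.9 40.  41.5 40.6 40.9]]
```

View pics/bb_wrist.png

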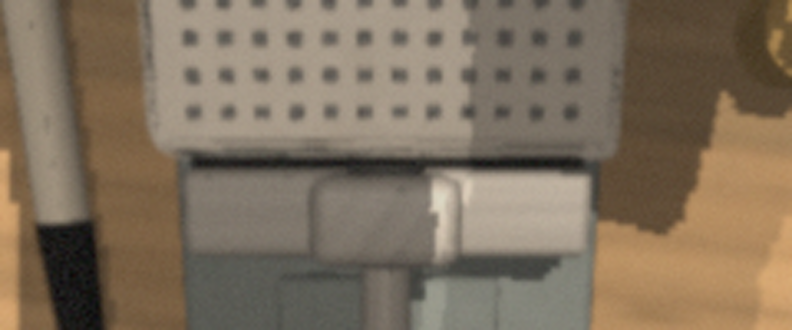

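```bash
python3 - <<'E'
from h import *
np.set_printoptions(suppress=True,precision=1,linewidth=200)
s=manip.observe(); D=np.load('bb.npy')
cols=[c for c in range(262,376,3)]
for r in range(101,113):
    P=w2v(atdepth('wrist',[(c,r) for c in cols],D,s)); print(r,round(P[:,0].mean(),1),np.round(P[:,2]).astype(int))
im=cv2.imread('pics/bb_full.png'); cv2.imwrite('pics/bb2.png',cv2.resize(im[98:116,255:385],None,fx=6,fy=16,interpolation=cv2.INTER_NEAREST))
E
```

```text
101 34.9 [24 24 24 24 25 25 24 24 23 25 24 23 24 23 26 24 24 24 23 25 24 24 25 25 23 23 26 23 24 24 24 23 25 24 23 25 24 25]
102 34.1 [23 23 25 25 24 23 23 24 25 25 26 25 25 25 24 24 24 26 22 24 24 23 24 24 23 24 24 24 24 24 24 24 22 25 25 24 24 23]
103 33.3 [24 23 23 25 24 25 24 23 24 24 24 24 24 24 24 24 24 23 24 24 25 24 24 24 24 23 24 26 25 24 25 24 25 24 25 23 24 24]
104 32.5 [15 15 16 16 16 16 15 15 15 16 13 14 14 14 15 15 15 15 15 15 16 16 24 24 24 24 25 24 22 23 24 26 24 24 24 24 23 24]
105 31.7 [11  9 11 10 10 10 10 10 10  9 12  9 11  9 10 10 10 10 10 11 11 11 10 10  9 11 10 10 15 14 16 15 15 15 15 16 16 16]
106 30.8 [10 10 10 10 16 14 15 16 14 16 17 16 15 14 15 14 15 15 15 16 14 15 15 18 15 15 14 14 16 16 15 16 15 15 15 15 16 15]
107 29.9 [37 39 39 38 39 38 37 39 40 37 38 38 39 38 38 37 38 39 38 38 38 38 38 38 39 39 39 38 39 39 39 37 38 39 37 38 37 38]
108 29.1 [38 36 38 39 39 38 38 39 38 39 39 38 38 38 39 39 38 38 39 39 39 37 41 39 40 39 38 40 38 39 39 37 39 38 38 37 37 38]
109 28.4 [38 39 38 38 40 38 39 38 39 38 39 40 39 39 39 39 38 39 38 39 38 38 39 39 38 38 39 40 38 38 38 38 39 39 38 39 39 39]
110 27.6 [37 39 37 39 39 38 37 38 38 38 38 38 37 38 38 65 69 68 69 69 68 66 61 38 38 38 39 39 38 37 38 38 38 38 38 38 39 38]
111 26.8 [40 41 40 39 39 41 40 39 40 40 40 39 40 40 41 66 67 69 70 69 67 66 61 39 40 41 40 40 39 41 39 40 38 40 40 39 39 39]
112 26.1 [40 41 40 41 41 40 41 41 41 41 41 41 41 60 61 63 67 69 69 69 68 65 60 60 40 39 41 40 42 41 40 41 40 42 40 41 40 41]
```

View pics/bb2.png

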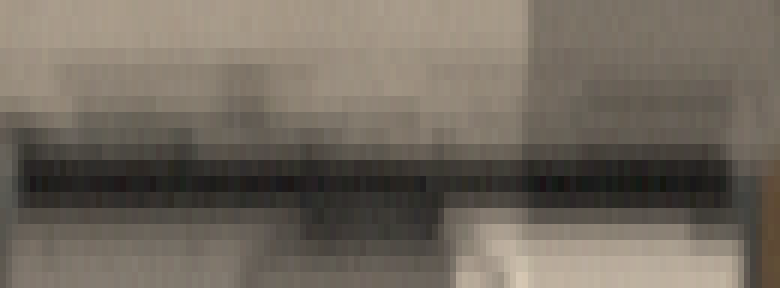

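Call:
drive_tool(
  deltas="2 0 1 0.3 0 -0.3 -1; 4.1 1 1 0.3 0 -0.3 -1; 4.1 4 1 0.3 0 -0.3 -1; 4.1 6 1 0.3 0 -0.3 -1; 4.1 6.3 1.15 0.3 0 -0.3 -1; 4.1 6.6 1.3 0.3 0 -0.3 -1; 4.1 6.9 1.6 0.3 0 -0.3 -1; 4.1 7.1 1.8 0.3 0 -0.3 -1; 4.1 7.3 1.95 0.3 0 -0.3 -1; 4.1 7.4 2.05 0.3 0 -0.3 -1; 4.1 7.4 2.05 0.3 0 -0.3 -1",
)

```text
clock: 31.5
ee_pos: [615.9, 18.7, 80.8]
ee_rot: [[0.995, 0.005, -0.098], [0.098, -0.003, 0.995], [0.005, -1.0, -0.003]]
ft_force: [-1.7, -5.0, 6.8]
gripper_width: 0.1
```

```bash
python3 - <<'E'
from h import *
s=rep()
im,D=manip.grab_frame('wrist'); save('cc_wrist',im[0:300,150:500],2.2);np.save('cc.npy',D)
E
```

```text
31.5 tcp [-88.7 -20.9  80.8] F [2.2 4.8 6.8] tilt [ 0.005 -1.    -0.003] arm-end N 7.0
```

View pics/cc_wrist.png

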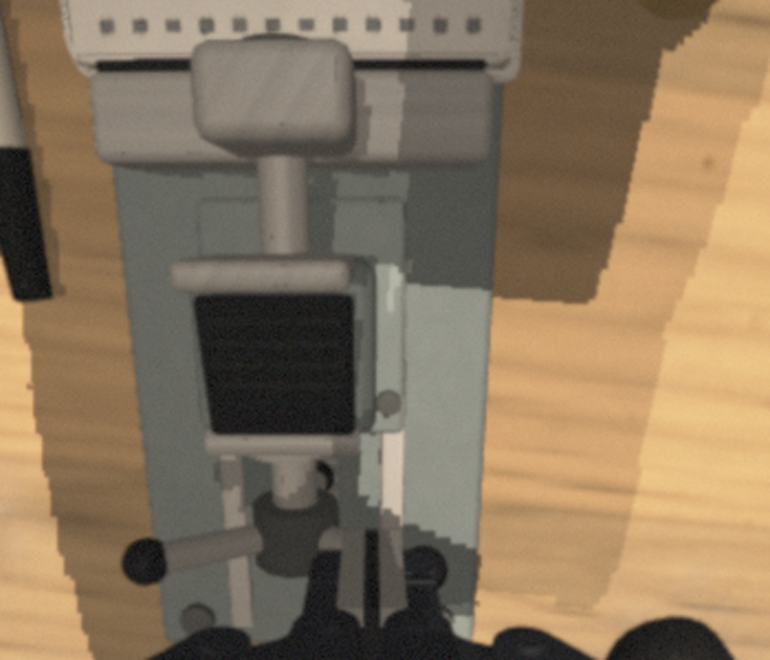

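Call:
drive_tool(
  deltas="0 0.25 0.1 0 0 0 -1; 0 0.17 0.07 0 0 0 -1; 0 0.1 0.03 0 0 0 -1; 0 0.03 0 0 0 0 -1; 0 -0.03 -0.03 0 0 0 -1; 0 -0.09 -0.06 0 0 0 -1; 0 -0.15 -0.1 0 0 0 -1; 0 -0.22 -0.14 0 0 0 -1; 0 -0.28 -0.18 0 0 0 -1",
)

```text
clock: 32.67
ee_pos: [616.3, 17.0, 83.5]
ee_rot: [[0.995, 0.005, -0.098], [0.098, -0.003, 0.995], [0.005, -1.0, -0.003]]
ft_force: [0.1, -1.2, 0.2]
gripper_width: -0.2
```

```bash
python3 - <<'E'
from h import *
s=rep()
im,D=manip.grab_frame('wrist'); save('dd_wrist',im[0:300,150:500],2.2);np.save('dd.npy',D)
E
```

```text
32.675 tcp [-88.8 -19.2  83.5] F [-0.   1.2  0.2] tilt [ 0.005 -1.    -0.003] arm-end N 0.9
```

View pics/dd_wrist.png

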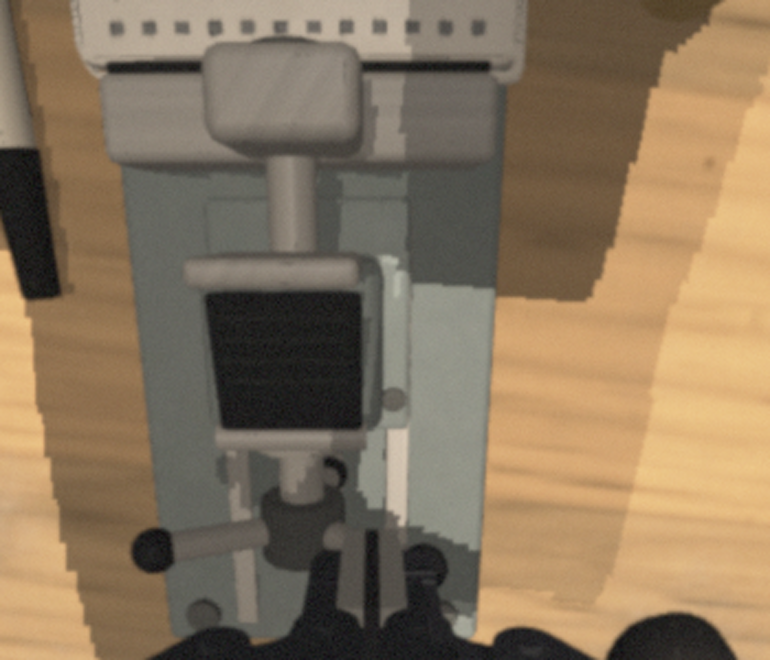

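Call:
drive_tool(
  deltas="0 -0.2 -0.4 0 0 0 -1; 0 -0.3 -1 0 0 0 -1; 0 -0.5 -1.6 0 0 0 -1; 0 -0.5 -1.6 0 0 0 -1; 0 -4 -1.8 0 0 0 -1; 2 -8 -1.8 0 0 0 -1; 3.8 -11.5 -1.8 0 0 0 -1; 3.8 -11.5 -1.8 0 0 0 -1",
)

```text
clock: 33.72
ee_pos: [658.7, 3.4, 202.3]
ee_rot: [[0.995, 0.013, -0.098], [0.098, -0.002, 0.995], [0.013, -1.0, -0.004]]
ft_force: [0.5, -0.3, -0.7]
gripper_width: -0.1
```

```bash
python3 - <<'E'
from h import *
s=rep()
im,D=manip.grab_frame('wrist'); save('ee_wrist',im[0:300,150:500],2.2);np.save('ee.npy',D)
c=dict(s); c['ee_pos']=np.array([615.9,18.7,80.8]); c['ee_rot']=np.array([[0.995,0.005,-0.098],[0.098,-0.003,0.995],[0.005,-1,-0.003]])
print('cc');ballray(c,[(426,568),(144,561)])
c['ee_pos']=np.array([616.3,17.0,83.5]);print('dd');ballray(c,[(426,565),(153,549)])
E
```

```text
33.725 tcp [-129.8   -1.5  202.3] F [-0.5  0.3 -0.7] tilt [ 0.013 -1.    -0.004] arm-end N 1.1
cc
[-87.  -33.6  86.1] ang 37.8 r 42.5
[-87.   34.2  83.1] ang 145.9 r 41.3
dd
[-87.  -31.9  87.8] ang 41.0 r 42.3
[-87.   35.6  80.1] ang 150.5 r 40.9
```

View pics/ee_wrist.png

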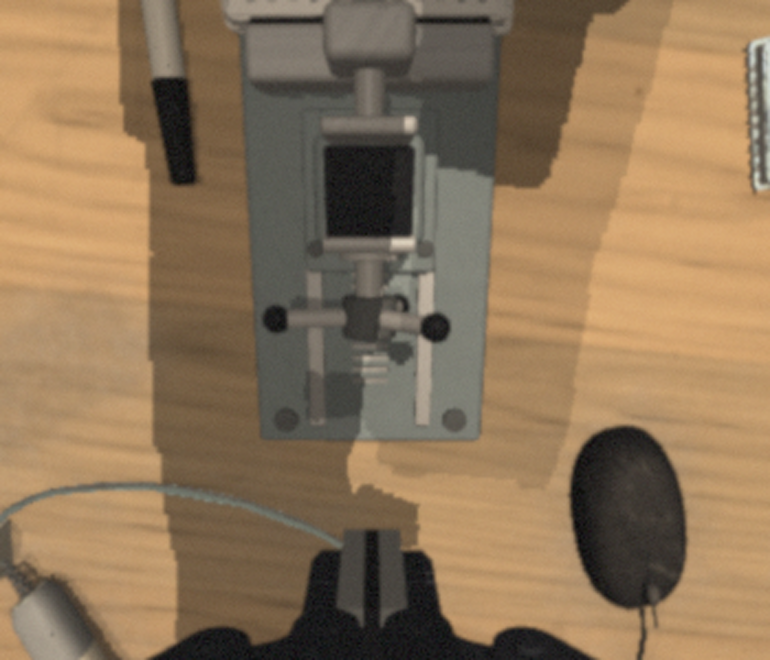

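```bash
python3 - <<'E'
from h import *
s=manip.observe(); D=np.load('ee.npy')
balls(D,s,[(275,319),(435,327)]); print(fit(D,s,303,335,72,107))
balls(np.load('w_wrist.npy'),dict(s,ee_pos=np.array([657.0,2.9,198.6]),ee_rot=np.array([[0.995,0.003,-0.1],[0.1,-0.003,0.995],[0.002,-1,-0.003]])),[(275,327),(437,336)])
# depth-based left/right ball in dd, cc
for n,p in (('dd',[616.3,17.0,83.5]),('cc',[615.9,18.7,80.8])):
    print(n); c=dict(s,ee_pos=np.array(p),ee_rot=np.array([[0.995,0.005,-0.098],[0.098,-0.003,0.995],[0.005,-1,-0.003]]))
    balls(np.load(n+'.npy'),c,{'dd':[(153,549),(430,560)],'cc':[(144,561),(430,563)]}[n])
E
```

```text
ball [-85.9  39.1  71. ] ang deg 171.2
ball [-85.7 -25.1  94.1] ang deg 49.2
[-5.187e+01 -2.516e+01  2.600e-01  7.931e+01 -3.834e+01  1.115e+03]
ball [-88.5  39.2  73.5] ang deg 167.8
ball [-88.5 -25.2  96.3] ang deg 51.2
dd
ball [-87.   35.7  79.6] ang deg 157.8
ball [-81.8 -32.2  94.8] ang deg 42.8
cc
ball [-87.3  34.3  82.8] ang deg 152.5
ball [-81.8 -33.8  92.8] ang deg 39.4
```

Call:
drive_tool(
  deltas="-4.2 4 1 0.2 0 0.6 -1; -4.2 9 1 0.2 0 0.6 -1; -4.2 11 1 0.2 0 0.6 -1; -4.2 11.3 1.15 0.2 0 0.6 -1; -4.2 11.6 1.3 0.2 0 0.6 -1; -4.2 11.8 1.5 0.2 0 0.6 -1; -4.2 12 1.7 0.2 0 0.6 -1; -4.2 12.15 1.8 0.2 0 0.6 -1; -4.2 12.3 1.95 0.2 0 0.6 -1; -4.2 12.3 1.95 0.2 0 0.6 -1",
)

```text
clock: 35.02
ee_pos: [610.8, 14.9, 76.9]
ee_rot: [[0.995, -0.007, -0.096], [0.096, -0.007, 0.995], [-0.008, -1.0, -0.006]]
ft_force: [-5.5, -8.6, 7.0]
gripper_width: -0.0
```

```bash
python3 - <<'E'
from h import *
s=rep()
im,D=manip.grab_frame('wrist'); save('ff_wrist',im[0:300,150:500],2.2);np.save('ff.npy',D)
E
```

```text
35.025 tcp [-83.2 -17.6  76.9] F [6.3 8.  7. ] tilt [-0.008 -1.    -0.006] arm-end N 7.6
```

View pics/ff_wrist.png

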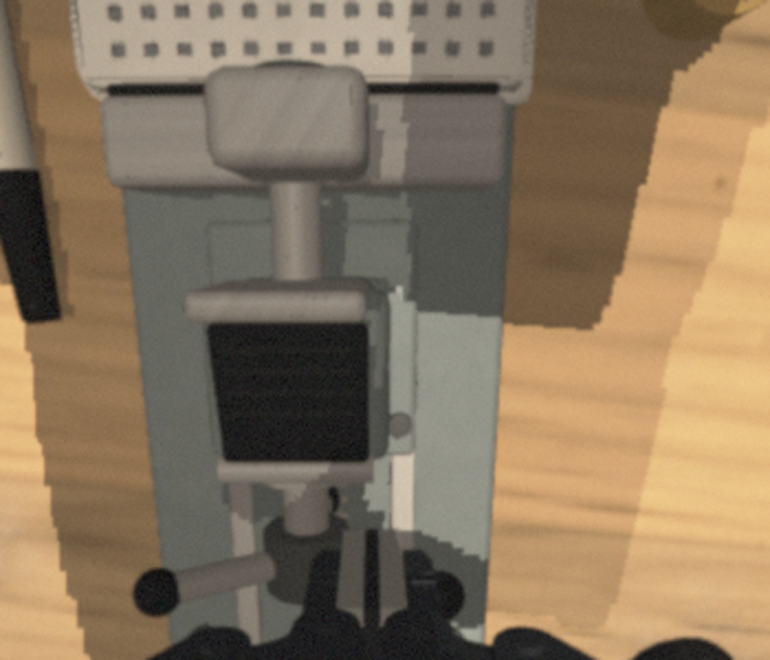

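Call:
drive_tool(
  deltas="0 0.25 0.12 0 0 0 -1; 0 0.2 0.09 0 0 0 -1; 0 0.15 0.06 0 0 0 -1; 0 0.1 0.03 0 0 0 -1; 0 0.06 0 0 0 0 -1; 0 0.02 -0.03 0 0 0 -1; 0 -0.02 -0.06 0 0 0 -1; 0 -0.06 -0.09 0 0 0 -1; 0 -0.1 -0.12 0 0 0 -1; 0 -0.14 -0.15 0 0 0 -1; 0 -0.18 -0.18 0 0 0 -1; 0 -0.22 -0.21 0 0 0 -1",
)

```text
clock: 36.58
ee_pos: [610.8, 12.8, 78.9]
ee_rot: [[0.995, -0.008, -0.096], [0.096, -0.007, 0.995], [-0.008, -1.0, -0.006]]
ft_force: [-1.6, -2.3, 1.5]
gripper_width: -0.2
```

```bash
python3 - <<'E'
from h import *
s=rep()
E
```

```text
36.575 tcp [-83.  -15.6  78.9] F [1.8 2.2 1.5] tilt [-0.008 -1.    -0.006] arm-end N 1.8
```

Call:
drive_tool(
  deltas="0.03 -0.04 -0.03 0 0 0 -1; 0.06 -0.08 -0.06 0 0 0 -1; 0.09 -0.12 -0.1 0 0 0 -1; 0.12 -0.16 -0.14 0 0 0 -1; 0.15 -0.2 -0.18 0 0 0 -1; 0.18 -0.25 -0.22 0 0 0 -1; 0.2 -0.3 -0.28 0 0 0 -1; 0.2 -0.36 -0.34 0 0 0 -1; 0.2 -0.42 -0.42 0 0 0 -1; 0.2 -0.5 -0.5 0 0 0 -1; 0.2 -0.6 -0.6 0 0 0 -1; 0.2 -0.7 -0.7 0 0 0 -1",
)

```text
clock: 38.08
ee_pos: [613.7, 6.2, 86.1]
ee_rot: [[0.995, -0.007, -0.096], [0.096, -0.006, 0.995], [-0.008, -1.0, -0.005]]
ft_force: [0.4, -0.5, -0.3]
gripper_width: 0.1
```

```bash
python3 - <<'E'
from h import *
s=rep()
im,D=manip.grab_frame('wrist'); save('gg_wrist',im[0:300,150:500],2.2);np.save('gg.npy',D)
E
```

```text
38.075 tcp [-85.3  -8.7  86.1] F [-0.3  0.5 -0.3] tilt [-0.008 -1.    -0.005] arm-end N 0.2
```

View pics/gg_wrist.png

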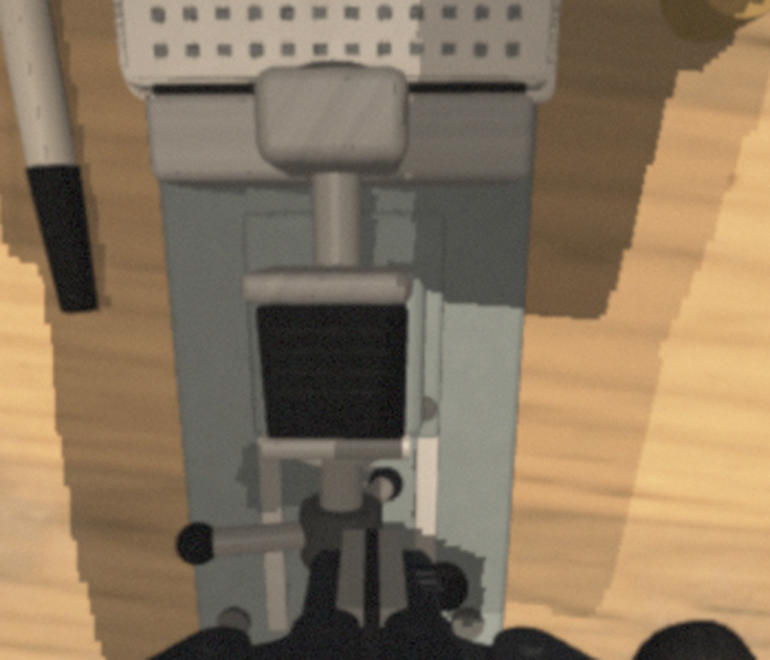

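```bash
python3 - <<'E'
from h import *
s=manip.observe(); D=np.load('gg.npy')
balls(D,s,[(195,543)]); ballray(s,[(195,543),(445,585)])
f=dict(s,ee_pos=np.array([610.8,14.9,76.9]),ee_rot=np.array([[0.995,-0.007,-0.096],[0.096,-0.007,0.995],[-0.008,-1,-0.006]]))
balls(np.load('ff.npy'),f,[(157,591)]); ballray(f,[(157,591)])
E
```

```text
ball [-86.8  38.7  72.4] ang deg 169.2
[-87.   38.9  72. ] ang 162.8 r 40.7
[-87.  -25.7  93.6] ang 52.6 r 42.3
ball [-87.4  33.7  83.8] ang deg 150.8
[-87.   33.3  84.8] ang 143.3 r 41.5
```

Call:
drive_tool(
  deltas="0 -2 -0.8 0 0 0 -1; 0 -6 -0.8 0 0 0 -1; 3 -10 -0.8 0 0 0 -1; 6 -13 0 0 0 0 -1; 6 -13 0 0 0 0 -1; 6 -13 0 0 0 0 -1",
)

```text
clock: 38.88
ee_pos: [673.6, 12.7, 214.7]
ee_rot: [[0.995, -0.009, -0.096], [0.096, -0.006, 0.995], [-0.01, -1.0, -0.005]]
ft_force: [-0.4, -0.4, -0.4]
gripper_width: 0.0
```

```bash
python3 - <<'E'
from h import *
s=rep()
im,D=manip.grab_frame('wrist'); save('hh_wrist',im[0:300,150:500],2.2);np.save('hh.npy',D)
im,D2=manip.grab_frame('scene'); save('hh_scene',im[160:300,220:430],3.8)
P=None
E
```

```text
38.875 tcp [-145.5   -9.3  214.7] F [ 0.4  0.3 -0.4] tilt [-0.01  -1.    -0.005] arm-end N 1.2
```

View pics/hh_wrist.png

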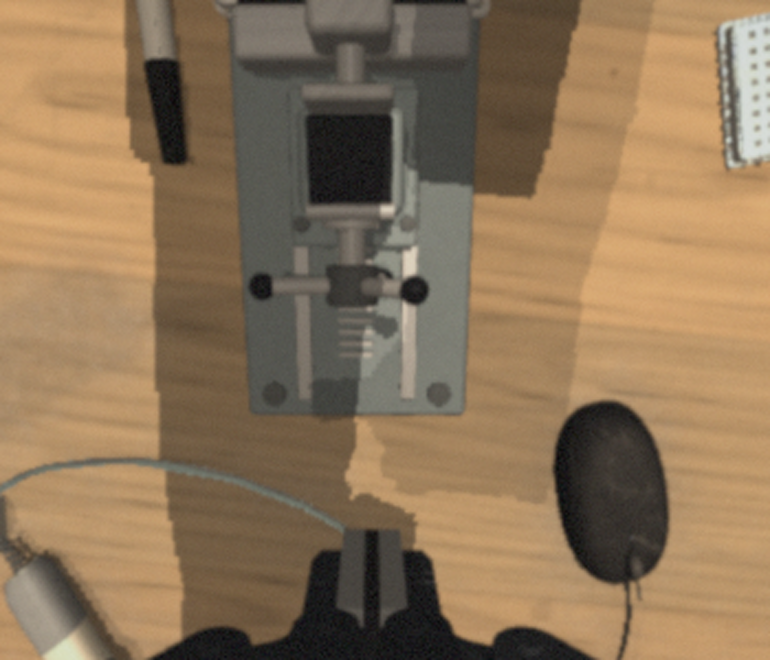

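View pics/hh_scene.png

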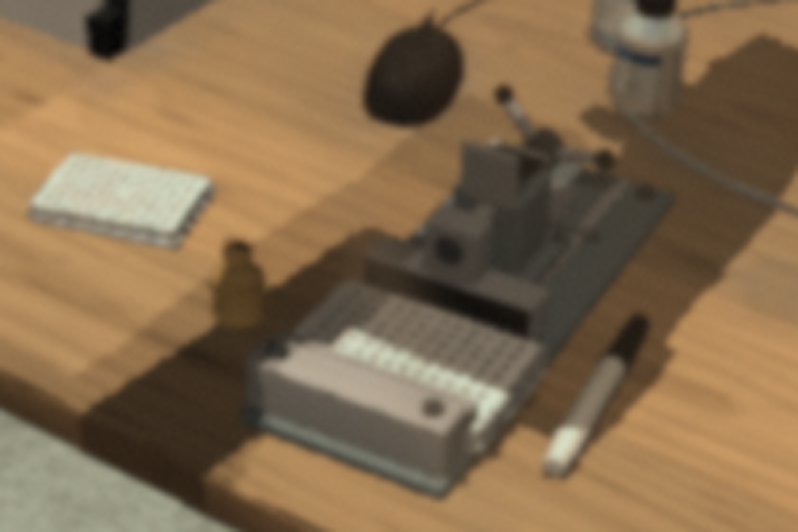

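Call:
drive_tool(
  deltas="-4 0 -0.3 0 0 -0.5 -1; -9.8 2 -0.8 0 0 -0.5 -1; -9.8 6 -0.8 0 0 -0.5 -1; -9.8 9.7 -0.8 0 0 -0.5 -1; -9.8 9.7 -0.8 0 0 -0.5 -1; -9.8 9.7 -0.8 0 0 -0.5 -1",
)

```text
clock: 39.72
ee_pos: [574.9, -5.6, 119.1]
ee_rot: [[0.995, -0.002, -0.096], [0.096, -0.006, 0.995], [-0.002, -1.0, -0.005]]
ft_force: [-0.3, 0.7, 0.1]
gripper_width: 0.0
```

```bash
python3 - <<'E'
from h import *
np.set_printoptions(linewidth=220)
s=rep()
im,D=manip.grab_frame('wrist'); cv2.imwrite('pics/ii_full.png',im[:,:,::-1]); np.save('ii.npy',D)
c,R,t=cam('wrist',s); print('cam',w2v(-R.T@t))
cols=list(range(250,390,4))
for r in range(94,116):
    P=w2v(atdepth('wrist',[(k,r) for k in cols],D,s)); print(r,round(P[:,0].mean(),1),np.round(P[:,2]).astype(int))
cv2.imwrite('pics/ii.png',cv2.resize(im[92:118,240:400,::-1],None,fx=5,fy=14,interpolation=cv2.INTER_NEAREST))
E
```

```text
39.725 tcp [-45.5  -0.7 119.1] F [ 0.2 -0.7  0.1] tilt [-0.002 -1.    -0.005] arm-end N 1.0
cam [[ 31.73097499  -1.50581466 261.42570254]]
94 40.4 [23 24 24 23 24 24 23 23 23 23 24 23 25 22 26 24 23 23 24 24 23 24 24 25 24 24 23 24 24 24 23 23 23 24 24]
95 39.7 [23 24 23 25 24 23 23 23 22 24 24 23 23 24 24 24 24 24 23 23 23 24 24 24 24 23 23 24 24 22 26 24 24 23 24]
96 39.0 [24 25 24 24 24 23 23 24 23 24 24 25 23 24 24 24 24 23 23 23 23 23 23 22 24 23 23 23 23 24 24 23 23 26 23]
97 38.2 [25 25 23 22 23 25 24 24 24 24 24 23 23 24 23 24 23 23 23 24 24 22 25 24 24 24 23 24 23 23 23 24 24 24 24]
98 37.5 [23 24 25 24 23 23 24 23 24 23 23 24 23 23 23 23 23 23 24 23 24 23 25 25 23 24 24 24 25 22 24 23 24 23 23]
99 36.8 [23 24 23 24 24 24 24 24 23 24 25 23 25 24 23 23 23 22 23 24 24 24 23 23 25 24 23 23 24 24 23 24 23 22 24]
100 35.9 [ 24 261  24  23  23  25  24  23  23  24  24  25  23  23  23  23  23  24  23  23  23  25  23  23  23  24  23  24  23  23  23  23  22  23  23]
101 35.3 [24 23 23 25 23 24 24 23 23 24 23 23 25 24 23 23 24 23 23 23 24 24 23 23 23 23 23 23 22 23 23 24 25 22 23]
102 
[... 1024 characters left out ...]
 38 37 38 38 39 38 37 64 67 68 67 67 65 61 38 38 39 37 37 39 40 37 38 37 39 38 37 38]
111 28.3 [10 37 38 39 38 39 37 39 40 38 39 39 38 38 64 67 68 68 68 67 65 38 38 37 38 38 39 38 39 39 38 39 38 40 38]
112 27.6 [40 40 41 40 40 39 39 41 40 39 40 40 39 40 63 67 68 70 68 67 63 40 41 41 40 41 40 41 40 40 41 39 39 41 40]
113 27.1 [ 40  40  42  40  40  40  39  40  41  41  40  40  62  61  61  66  68  68  66  66  62  63  41  41  41  40  41  41  41  41  41  41 261  42  40]
114 26.4 [40 40 41 41 42 41 41 41 40 42 41 41 71 71 71 73 72 72 71 72 72 72 72 42 40 42 41 40 40 41 42 42 41 40 41]
115 25.8 [41 40 41 41 41 40 41 41 41 41 41 72 73 73 73 74 73 75 74 72 73 73 73 72 41 41 40 41 41 40 41 40 41 42 40]
```

View pics/ii.png

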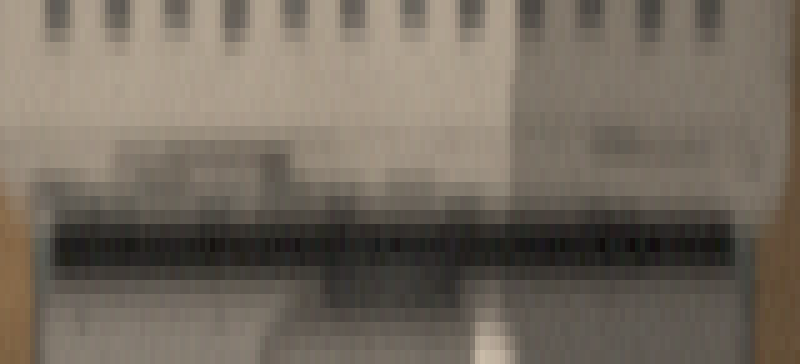

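View pics/ii_full.png

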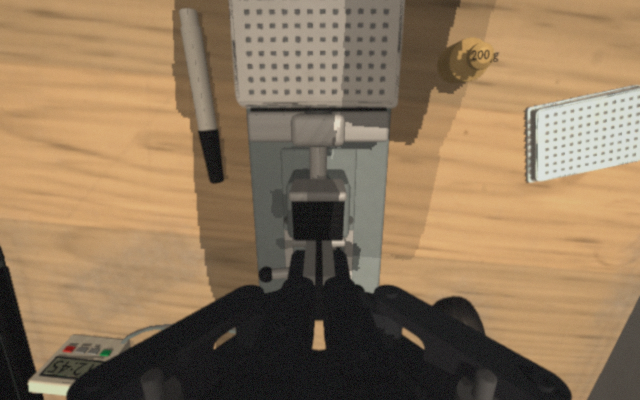

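```bash
python3 - <<'E'
from h import *
s=manip.observe(); print(s['ft_force'],s['clock'])
print(manip.hand_in())
E
```

```text
[ 0.40381197 -0.30463881  0.30624042] 39.775
the job is handed in; nothing more can be done
None
```

The well plate is clamped in the vise and the job was handed in at 39.8 s. How hard it is held is only my estimate, about 40 N.

- **Plate:** I pushed it under the lip until it stalled at about 6.5 N. Its rows of wells then ran parallel to the lip, so it looked home and square.
- **Jaw and lever:** I held the lever down and slid the carriage about 84 mm, but the half nut landed on a tooth. I pushed the carriage back about 5 mm at the jaw's boss. The paddle's slope then measured 0.25, against 0.24 at the start, so the lever is fully up. The jaw was then roughly 7 mm from the plate, more than the 2 mm or so I had aimed for.
- **Handle:** My first push slipped past the ball at an arm's end, with about 22 N sideways. The later pushes reached about 7 to 7.9 N at the arm's end, well under the 12 N that crushes.

**Last checks:**
- **Handle position:** After each push it came back about 10 to 20 degrees to the same angle, even when I let go slowly. I read this as the clamped rubber turning the screw back until friction holds it. The 40 N estimate rests on that.
- **Jaw contact:** The last depth picture shows the plate's near edge against the rubber. One row of pixels there reads bed height; I took it for a groove in the plate's skirt, not a gap, and could not confirm that.
- **Surroundings:** The check weight and marker look unmoved in the scene pictures, and the arm was touching nothing at hand-in.

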